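Find the heavy side of a rotor on its balancing stand

ROBOT

A 6-joint arm with a two-finger parallel gripper is mounted at the origin on a cart in front of the work surface, level with it; the furniture and walls round the work are solid. World frame = base frame: x ahead of the robot, y to its left, z up, the work surface at z = 0. Lengths are in m, angles in rad, forces in N, time in s.
With the tool pointing down it reaches from about 0.35 to 0.85 m from the base axis. Payload 8.1 kg.
Tool frame: the origin (TCP) lies on the centre line of the jaws, within the pads' length; the fingertips stand robot.tip_extent ahead of it and the grasp point (between the pads) lies 8 mm behind it (robot.tip_extent is the distance from the TCP to the fingertips, in m); z points along the fingers, y is the line along which they close (so a half turn about z gives the same grasp; the last joint's range is limited). The gripper opens to 85 mm and grips with 20 to 120 N. Pads are 22 mm wide; open, the fingers measure 114 mm over their backs; the gripper's body (76 mm by 85 mm) begins 54 mm behind the grasp point. The pads swing forward as they close: fully open they stand 13 mm farther back than shut.
Start: joints at [1.243, 0.13, 1.488, -0, 1.523, -0.085], TCP at [0.144, 0.582, 0.242] pointing down, gripper open.
Joint ranges: [-2.96, 2.96], [-0.89, 2.26], [0.02, 2.5], [-1.34, 4.48], [0, 2.73], [-2.66, 2.66]. Speed limits (rad/s): [2.39, 2.39, 2.79, 3.14, 3.14, 3.14].

INTERFACE

Orientations are given as a unit quaternion [x, y, z, w].
In Python, from cell import robot gives the robot as it stands. The module is installed in compiled form; this text tells all that it offers.
- The arm moves only by the shell command python3 -m pendant 'ROWS' [FORCE]. ROWS is a JSON object whose one key "series" holds a list of rows, each an object of numbers: "wx", "wy", "wz": the turn, a rotation vector about the tool's x, y, z in rad; "dx", "dy", "dz": the shift along the tool's x, y, z in cm; "gripper": the finger opening in cm, from 0 to 8.54. A call has 1 to 5 rows; each row shifts and turns the commanded pose from where the row before left it, along the tool's axes as they then stand; what a row does not reach is not made up. A row lasts 1/8 s, in which the tool goes at most 62.5 mm and 10.7 degrees, less where a joint would pass 70% of its speed; a pose out of reach is approached as far as the arm can. A call with a gripper value outside its range is refused whole. The fingers move at their own pace and stop on an object; FORCE is the grip in N (left out, the last holds). Time passes only in rows, so rows that do not move let the fingers close. It gives the time, the measured TCP pose, the force, the opening and the grip force at its end, in the units of the state.
- robot.read_state(): the state, without advancing time (a new reading comes with each control period).
- robot.capture(name): name is "scene" or "top" or "wrist"; returns a dict with "color" (384x512x3 uint8, red, green, blue), "mtx" (3x3 intrinsics, pixels), "dist" ([k1, k2, p1, p2, k3] as OpenCV has them; the pictures are not rectified), "eye" and "attitude" of the camera in the world. Camera axes: x right, y down, z forward; pixel columns grow to the right and rows downward; lengths in m; the calibration is good to about 2 mm. A picture is of the moment at which its call begins. There is no depth.
- robot.job_done(): hands the job in; it is judged then, once.
Trained networks look in the newest picture that a camera, given by its name, has taken for a name from the list of things; names that differ only in an ending like _2 or _b are one class to them, and where a whole thing is asked for, a point or a joint stands for the part that bears it (a point fixed in the world has none). Each returns a list of dicts, best first, with "confidence" (0 to 1); they miss things now and then, are a little off and sometimes report something else, mostly with a low value. They report only what shows in the picture. A call takes as long as a camera call.
- robot.find_in(camera, thing): "position" ([x, y, z] in m, in world coordinates, good to about 4 mm: the middle of the surface that is visible of it).
- robot.trace(camera, thing): "region" (384x512 bool, what is visible of it).
The state is a dict: "time": time; "q": joint angles; "qvel": joint speeds; "tau": joint torques, N m; "ee_pos": TCP position; "eef_rot": TCP orientation; "force": force on the tool from outside, world axes, zero at the start; "torque": the same for the moment, N m; "gripper_width": finger opening in m; "gripper_force": force on a finger pad.
Only numpy, scipy, OpenCV 4.12 (cv2) and the standard library are available. Lean on these libraries where they do the work, as an engineer would, in place of code of your own. Each camera call takes 0.05 s, during which the arm holds its last target. There are 200 camera calls.

TASK

Lift the clear dust cover off the balancing stand by its handle and stand it upright on the free worktop, clear of the stand. Then turn the rotor by its bar knob to find its hidden heavy side by feel, bring the heavy side to the lowest point of the tilted disc, and finish still gripping the knob there, at rest, ready for marking. Leave the things round about where they are.

Things in the scene. Friction and masses are not known exactly. Their poses are not given: they have to be found in the camera images.
- cover: clear plastic dust cover, an open-bottomed box 158 mm (its x) by 148 mm (its y) by 126 mm high, walls 4 mm, 0.25 kg, standing on the worktop over the stand with 5 to 12 mm to spare all round (lift it 125 mm before moving sideways). Origin: centre of its open underside. z up
- cover_handle (a point): middle of the steel loop handle on the cover's roof: a level round bar 10 mm thick and 80 mm long along the cover's y, 35 mm above the roof and 161 mm above the cover's underside. Axes as the cover's
- stand: grey balancing stand screwed to the worktop, base plate 130 x 124 x 10 mm; with its rotor under 115 mm high. Origin: centre of the plate's underside. x points away from the side the rotor faces, z up. Free room for the cover: about 140 mm further off (+x) and 120 mm further left (+y). Fixed obstacles: tip box, 60 mm high, about x 0.59 to 0.73, y 0.48 to 0.64; sample changer, y below 0.05
- bearing: the stand's fixed bearing. Origin: on the axle, at the back of the disc, 55 mm above the worktop. z: along the axle out of the disc's face, leaning 35 degrees from vertical towards the robot and its left; x: straight uphill in the plane of the disc, so that -x is the direction of the disc's lowest point
- disc_face (a point): centre of the front face of the rotor, a plain aluminium disc of radius 55 mm and 14 mm thick with a ring of 8 equal holes. Axes as knob. A dense slug (0.51 to 0.72 kg, centred 42 mm from the axle) is sealed in the disc, at a place round it that is different every time and cannot be seen. At the start the heavy side is never near the bottom
- knob (a point): grip point of the rotor's black bar knob, on the axle, 26 mm out from the disc's face. The bar is 14 mm thick (along this point's y), about 50 mm long (along x), and stands from 4 to 38 mm out from the face. z: along the axle outwards; x: along the bar towards its pointed nose (the nose only shows the turn, it tells nothing of the heavy side)
- rotor (a joint): turn of the rotor, rad: 0 with the nose straight uphill, growing counter-clockwise seen facing the disc; a full turn is free either way. The slug pulls with up to 0.12 to 0.17 N m when level with the axle; bearing friction is about 0.095 N m, so the rotor stays where it is left, or creeps down only until the slug is some 35 to 50 degrees from the bottom: it does not find the bottom by itself
- beaker_a: bystander: small empty beaker, 40 mm across, 60 mm high, in front on the left
- beaker_b: bystander: small beaker, 40 mm across, 60 mm high, on the left
- bottle: bystander: reagent bottle, 60 mm across, 136 mm high, at the back
- timer: bystander: bench timer, 36 x 69 x 62 mm, at the back

How it is judged:
By the outcome, as a careful person would: the job done as asked, in the order asked, and still so for the second after the job is handed in, while the arm keeps its last pose, push and grip.
It also fails if it takes over 72 s, if anything falls off the work surface, if the arm or the gripper's body presses on something with over 40 N, if the wrist force passes 120 N, or if a joint passes its speed limit or range.

## Working session

There is one attempt and no reset: what is moved stays moved. The work goes in short steps, Python scripts to look and compute and a shell command to move; the robot and the scene stay as the last step left them, time stands still between calls to the robot, and variables do not carry over. Pictures are saved under pics/ and viewed, at most 10 in all, crops included, and the job is handed in when it is done.

```bash
mkdir -p pics
cat > h.py <<'E'
import numpy as np, cv2, json
from cell import robot
from scipy.spatial.transform import Rotation as R
def cap(n,save=None):
    c=robot.capture(n)
    if save: cv2.imwrite('pics/'+save+'.png',c['color'][:,:,::-1])
    return c
E
python3 - <<'E'
from h import *
print(robot.tip_extent); s=robot.read_state(); print(s)
for n in('scene','top'):
    c=cap(n,n+'0'); print(n,c['eye'],c['attitude'],c['mtx'],c['dist'])
    for t in ['cover','cover_handle','stand','knob','disc_face','beaker_a','bottle','timer']:
        print(t,[(np.round(d['position'],3).tolist(),round(d['confidence'],2)) for d in robot.find_in(n,t)[:3]])
a=cv2.imread('pics/scene0.png');b=cv2.imread('pics/top0.png')
cv2.imwrite('pics/both.png',cv2.resize(np.hstack([a,b]),(800,300)))
E
```

```text
0.011
{'time': 0.0, 'q': array([ 1.24258636e+00,  1.31156361e-01,  1.48928623e+00,  4.86085751e-05,
        1.52301464e+00, -8.53919755e-02]), 'qvel': array([ 0.00028923,  0.0004021 ,  0.00205567,  0.001205  , -0.00120331,
        0.0001335 ]), 'tau': array([ 2.70210250e-03, -5.69411445e+01, -5.00549948e+01,  1.50779401e-04,
        1.53220753e-02,  6.56990920e-06]), 'ee_pos': array([0.14404703, 0.58190056, 0.24124348]), 'eef_rot': array([ 1.21112073e-01,  9.92638401e-01, -9.07442310e-04, -2.15185676e-04]), 'force': array([-0.12406953,  0.62831326, -0.10735343]), 'torque': array([ 0.01055121,  0.04506118, -0.03033397]), 'gripper_force': 0.0, 'gripper_width': 0.08544543325158711}
scene [ 0.04778347 -0.25899392  0.76057484] [ 0.84566617 -0.34317066  0.15080711 -0.37992083] [[376.13567593   0.         254.79152463]
 [  0.         376.13567593 195.78311446]
 [  0.           0.           1.        ]] [-0.12187848  0.          0.          0.          0.        ]
cover [([0.485, 0.193, 0.128], 0.58)]
cover_handle [([0.485, 0.195, 0.127], 0.79)]
stand [([0.738, 0.16, 0.077], 0.73)]
knob [([0.734, 0.159, 0.079], 0.73)]
disc_face []
beaker_a [([0.326, 0.396, 0.041], 0.61), ([0.407, 0.448, 0.04], 0.51)]
bottle [([0.735, 0.159, 0.076], 0.63)]
timer [([0.743, 0.053, 0.056], 0.84)]
top [0.45562563 0.24337228 0.99759046] [ 0.7157914  -0.69669125  0.02577876 -0.03999294] [[364.69428618   0.         255.87510592]
 [  0.         364.69428618 192.72545263]
 [  0.           0.           1.        ]] [0.03353202 0.         0.         0.         0.        ]
cover [([0.509, 0.224, 0.126], 0.98)]
cover_handle [([0.509, 0.226, 0.127], 0.82)]
stand []
knob []
disc_face [([0.509, 0.224, 0.123], 0.73)]
beaker_a [([0.415, 0.462, 0.023], 0.63), ([0.328, 0.405, 0.022], 0.59)]
bottle [([0.733, 0.172, 0.1], 0.66), ([0.326, 0.407, 0.023], 0.47)]
timer [([0.74, 0.06, 0.063], 0.6), ([0.735, 0.171, 0.1], 0.23)]
```

View pics/both.png

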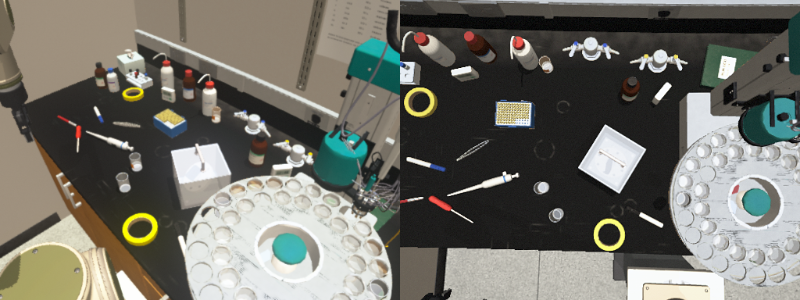

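View pics/top0.png

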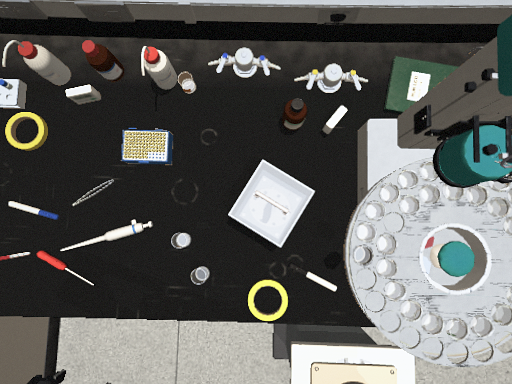

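The scene view shows the white cover with its handle at about (197,160) in the half-size picture. In the top view the roof corners are near (263,160), (314,192), (281,247) and (229,213), and the handle runs from (254,193) to (288,212). I'll zoom in to get exact pixels.

Run:
```python
import cv2,numpy as np
a=cv2.imread('pics/scene0.png')[170:280,205:305];b=cv2.imread('pics/top0.png')[150:260,222:322]
cv2.imwrite('pics/zoom.png',np.hstack([cv2.resize(x,(400,440),interpolation=cv2.INTER_CUBIC) for x in(a,b)]))
```

```text
(no output)
```

View pics/zoom.png

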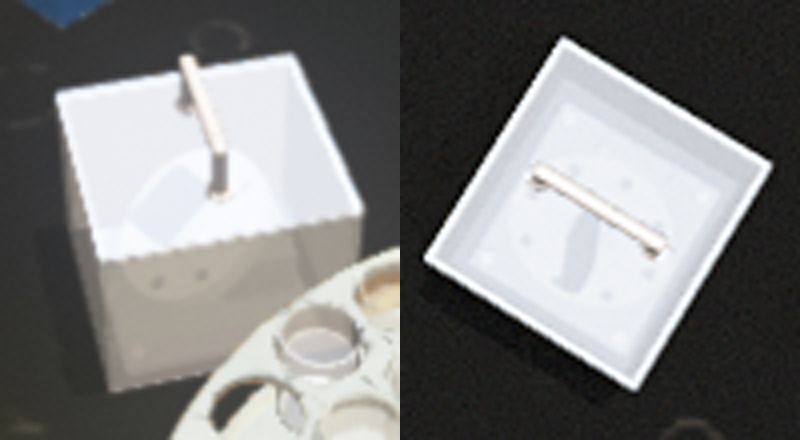

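The translucent cover shows clearly. The handle ends are at zoom (187,60) and (220,153) in the scene view, and at (535,168) and (660,245) in the top view. The rotor's disc and knob show faintly through the roof. Next I triangulate.

```bash
cat >> h.py <<'E'
def ray(c,p):
    u=cv2.undistortPoints(np.array([[p]],float),c['mtx'],np.array(c['dist']))[0,0]
    d=R.from_quat(c['attitude']).apply([u[0],u[1],1]); return np.array(c['eye']),d/np.linalg.norm(d)
def tri(rs):
    A=sum(np.eye(3)-np.outer(d,d) for o,d in rs); b=sum((np.eye(3)-np.outer(d,d))@o for o,d in rs)
    p=np.linalg.solve(A,b); return p,max(np.linalg.norm(np.cross(p-o,d)) for o,d in rs)
def proj(c,P):
    r=R.from_quat(c['attitude']).inv()
    X=r.apply(np.atleast_2d(P)-np.array(c['eye']))
    return cv2.projectPoints(X,np.zeros(3),np.zeros(3),c['mtx'],np.array(c['dist']))[0][:,0]
E
python3 - <<'E'
from h import *
S=cap('scene');T=cap('top')
fs=lambda p:(205+p[0]/4-.375,170+p[1]/4-.375); ft=lambda p:(222+(p[0]-400)/4-.375,150+p[1]/4-.375)
for s,t in (((187,60),(535,168)),((220,153),(660,245))):
    print('handle',tri([ray(S,fs(s)),ray(T,ft(t))]))
sc=[(57,93),(295,56),(362,212),(105,262)]; tc=[(563,38),(770,163),(635,388),(427,260)]
for k in range(4):
    r=[tri([ray(S,fs(sc[(i+k)%4])),ray(T,ft(tc[i]))]) for i in range(4)]
    print(k,[(np.round(p,4).tolist(),round(e,4)) for p,e in r], np.mean([p for p,e in r],0))
E
```

```text
handle (array([0.53587458, 0.2626969 , 0.16025426]), np.float64(0.00024109426539506388))
handle (array([0.49330728, 0.18993877, 0.15857541]), np.float64(0.0005259773635203549))
0 [([0.5452, 0.2851, 0.1443], np.float64(0.0781)), ([0.5243, 0.1472, 0.242], np.float64(0.0126)), ([0.4572, 0.1464, 0.1768], np.float64(0.0719)), ([0.4985, 0.3342, -0.0532], np.float64(0.0139))] [0.50629677 0.22823155 0.12750233]
1 [([0.6195, 0.2484, 0.123], np.float64(0.0003)), ([0.5458, 0.1228, 0.1211], np.float64(0.0009)), ([0.4102, 0.2002, 0.1205], np.float64(0.0001)), ([0.4819, 0.3267, 0.126], np.float64(0.0007))] [0.51437872 0.22455162 0.1226696 ]
2 [([0.6648, 0.2373, -0.051], np.float64(0.0177)), ([0.4765, 0.1622, 0.1347], np.float64(0.0776)), ([0.4087, 0.2123, 0.2438], np.float64(0.0098)), ([0.5268, 0.2638, 0.1792], np.float64(0.0735))] [0.51917553 0.21888846 0.12668946]
3 [([0.5776, 0.2867, -0.039], np.float64(0.08)), ([0.4648, 0.179, 0.2591], np.float64(0.0764)), ([0.4523, 0.169, 0.2711], np.float64(0.0518)), ([0.5409, 0.2479, 0.0599], np.float64(0.1016))] [0.50891278 0.22064105 0.13777651]
```

```bash
cat >> h.py <<'E'
def to(P,Rm=None,yaw=None):
    s=robot.read_state(); r=R.from_quat(s['eef_rot'])
    if yaw is not None:
        y=np.array([np.cos(yaw),np.sin(yaw),0]); z=np.array([0,0,-1.]); Rm=R.from_matrix(np.c_[np.cross(y,z),y,z])
    if Rm is None: Rm=r
    print('t',round(s['time'],2),'pos',s['ee_pos'].round(4),'w',round(s['gripper_width'],4),'gf',round(s['gripper_force'],1),'F',s['force'].round(1),'T',s['torque'].round(2),'q',s['q'].round(2))
    d=np.array(P)-s['ee_pos']
    print('cm before turn',(r.inv().apply(d)*100).round(2),'rotvec',(r.inv()*Rm).as_rotvec().round(3),'cm after turn',(Rm.inv().apply(d)*100).round(2))
E
for i in 1 2 3; do python3 -m pendant '{"series":[{"dx":-3.71,"dy":-2.13},{"dx":-3.71,"dy":-2.13},{"dx":-3.71,"dy":-2.13},{"dx":-3.71,"dy":-2.13}]}'; done | tail -1
for i in 1 2 3; do python3 -m pendant '{"series":[{"wz":0.155},{"wz":0.155},{"wz":0.155},{"wz":0.155}]}'; done | tail -1
python3 - <<'E'
from h import *
to([.5146,.2263,.153],yaw=np.radians(-30.1))
E
```

```text
t 1.0 pos [0.1442 0.5824 0.2423] w 0.0855 gf 0.0 F [ 0.  -0.5 -0. ] T [-0.03 -0.02  0.  ] q [ 1.24  0.13  1.49  0.    1.52 -0.09]
cm before turn [-44.51 -25.66   8.93] rotvec [-0.    -0.     1.853] cm after turn [-12.23  49.9    8.93]$.series[0]: bad value
$.series[0]: bad value
$.series[0]: bad value
$.series[0]: bad value
$.series[0]: bad value
$.series[0]: bad value
```

```bash
python3 -m pendant '{"series":[{"wx":0,"wy":0,"wz":0.155,"dx":0,"dy":0,"dz":0,"gripper":8.5}]}'
```

```text
time: 1.12
ee_pos: [0.1442, 0.5824, 0.2423]
eef_rot: [0.199, 0.98, -0.0, -0.0]
force: [0.5, -0.8, 0.8]
gripper_width: 0.0855
gripper_force: 0.0
```

```bash
python3 -m pendant '{"series":[{"wx":0,"wy":0,"wz":0.17,"dx":0,"dy":0,"dz":0,"gripper":8.5},{"wx":0,"wy":0,"wz":0.17,"dx":0,"dy":0,"dz":0,"gripper":8.5},{"wx":0,"wy":0,"wz":0.17,"dx":0,"dy":0,"dz":0,"gripper":8.5},{"wx":0,"wy":0,"wz":0.17,"dx":0,"dy":0,"dz":0,"gripper":8.5},{"wx":0,"wy":0,"wz":0.17,"dx":0,"dy":0,"dz":0,"gripper":8.5}]}' >/dev/null
python3 -m pendant '{"series":[{"wx":0,"wy":0,"wz":0.17,"dx":0,"dy":0,"dz":0,"gripper":8.5},{"wx":0,"wy":0,"wz":0.17,"dx":0,"dy":0,"dz":0,"gripper":8.5},{"wx":0,"wy":0,"wz":0.17,"dx":0,"dy":0,"dz":0,"gripper":8.5},{"wx":0,"wy":0,"wz":0.17,"dx":0,"dy":0,"dz":0,"gripper":8.5},{"wx":0,"wy":0,"wz":0.17,"dx":0,"dy":0,"dz":0,"gripper":8.5}]}' >/dev/null
for i in 1 2 3; do python3 -m pendant '{"series":[{"wx":0,"wy":0,"wz":0,"dx":-0.87,"dy":3.56,"dz":0,"gripper":8.5},{"wx":0,"wy":0,"wz":0,"dx":-0.87,"dy":3.56,"dz":0,"gripper":8.5},{"wx":0,"wy":0,"wz":0,"dx":-0.87,"dy":3.56,"dz":0,"gripper":8.5},{"wx":0,"wy":0,"wz":0,"dx":-0.87,"dy":3.56,"dz":0,"gripper":8.5}]}'>/dev/null; done
python3 - <<'E'
from h import *
to([.5146,.2263,.153],yaw=np.radians(-30.1))
E
```

```text
t 3.88 pos [0.4618 0.2764 0.2425] w 0.085 gf 0.0 F [0.3 0.1 0.1] T [ 0.04 -0.02 -0.02] q [ 0.44 -0.04  1.66  0.    1.52  0.97]
cm before turn [-1.68  7.08  8.95] rotvec [ 0.    -0.    -0.002] cm after turn [-1.69  7.08  8.95]
```

```bash
python3 -m pendant '{"series":[{"wx":0,"wy":0,"wz":0,"dx":-0.56,"dy":2.36,"dz":0,"gripper":8.5},{"wx":0,"wy":0,"wz":0,"dx":-0.56,"dy":2.36,"dz":0,"gripper":8.5},{"wx":0,"wy":0,"wz":0,"dx":-0.56,"dy":2.36,"dz":0,"gripper":8.5},{"wx":0,"wy":0,"wz":0,"dx":0,"dy":0,"dz":2,"gripper":5},{"wx":0,"wy":0,"wz":0,"dx":0,"dy":0,"dz":2,"gripper":5}]}' 60
python3 -m pendant '{"series":[{"wx":0,"wy":0,"wz":0,"dx":0,"dy":0,"dz":2,"gripper":5},{"wx":0,"wy":0,"wz":0,"dx":0,"dy":0,"dz":2,"gripper":5},{"wx":0,"wy":0,"wz":0,"dx":0,"dy":0,"dz":0.95,"gripper":5},{"wx":0,"wy":0,"wz":0,"dx":0,"dy":0,"dz":0,"gripper":5}]}'
python3 -m pendant '{"series":[{"wx":0,"wy":0,"wz":0,"dx":0,"dy":0,"dz":0,"gripper":0},{"wx":0,"wy":0,"wz":0,"dx":0,"dy":0,"dz":0,"gripper":0},{"wx":0,"wy":0,"wz":0,"dx":0,"dy":0,"dz":0,"gripper":0},{"wx":0,"wy":0,"wz":0,"dx":0,"dy":0,"dz":0,"gripper":0},{"wx":0,"wy":0,"wz":0,"dx":0,"dy":0,"dz":0,"gripper":0}]}'
```

```text
time: 4.5
ee_pos: [0.5131, 0.2274, 0.2006]
eef_rot: [0.867, 0.498, -0.0, -0.0]
force: [-0.8, -0.6, -1.0]
gripper_width: 0.0511
gripper_force: 0.0
time: 5.0
ee_pos: [0.5131, 0.2272, 0.1518]
eef_rot: [0.867, 0.499, -0.001, -0.0]
force: [-0.3, 0.9, 0.3]
gripper_width: 0.0502
gripper_force: 0.0
time: 5.62
ee_pos: [0.5141, 0.2275, 0.1538]
eef_rot: [0.867, 0.499, 0.001, -0.0]
force: [-2.3, 1.2, 5.8]
gripper_width: 0.0076
gripper_force: 58.6
```

```bash
python3 -m pendant '{"series":[{"wx":0,"wy":0,"wz":0,"dx":0,"dy":0,"dz":-0.5,"gripper":0},{"wx":0,"wy":0,"wz":0,"dx":0,"dy":0,"dz":-0.5,"gripper":0},{"wx":0,"wy":0,"wz":0,"dx":0,"dy":0,"dz":-0.5,"gripper":0},{"wx":0,"wy":0,"wz":0,"dx":0,"dy":0,"dz":-0.5,"gripper":0},{"wx":0,"wy":0,"wz":0,"dx":0,"dy":0,"dz":0,"gripper":0}]}'
python3 - <<'E'
from h import *
w=cap('wrist','wr1'); s=cap('scene','sc1')
cv2.imwrite('pics/lift.png',np.hstack([cv2.resize(w['color'],(400,300)),cv2.resize(s['color'][130:290,180:340],(300,300))])[:,:,::-1])
E
```

```text
time: 6.25
ee_pos: [0.5141, 0.2273, 0.1735]
eef_rot: [0.867, 0.498, 0.0, 0.0]
force: [0.1, 0.8, -2.7]
gripper_width: 0.0078
gripper_force: 58.5
```

View pics/lift.png

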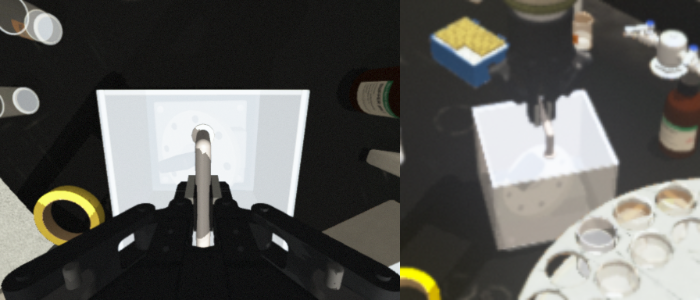

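The wrist view shows the bar between the fingers. The wrist force reads −2.7 N, which matches the cover's weight, and the cover hangs level. I'll lift it clear and carry it over.

```bash
python3 -m pendant '{"series":[{"wx":0,"wy":0,"wz":0,"dx":0,"dy":0,"dz":-1,"gripper":0},{"wx":0,"wy":0,"wz":0,"dx":0,"dy":0,"dz":-2,"gripper":0},{"wx":0,"wy":0,"wz":0,"dx":0,"dy":0,"dz":-2,"gripper":0},{"wx":0,"wy":0,"wz":0,"dx":0,"dy":0,"dz":-2,"gripper":0},{"wx":0,"wy":0,"wz":0,"dx":0,"dy":0,"dz":-2,"gripper":0}]}'
python3 -m pendant '{"series":[{"wx":0,"wy":0,"wz":0,"dx":0,"dy":0,"dz":-2,"gripper":0},{"wx":0,"wy":0,"wz":0,"dx":0,"dy":0,"dz":-1,"gripper":0},{"wx":0,"wy":0,"wz":0,"dx":0,"dy":0,"dz":0,"gripper":0},{"wx":0,"wy":0,"wz":0,"dx":0.6,"dy":0.2,"dz":0,"gripper":0},{"wx":0,"wy":0,"wz":0,"dx":1.2,"dy":0.45,"dz":0,"gripper":0}]}'
python3 -m pendant '{"series":[{"wx":0,"wy":0,"wz":0,"dx":2,"dy":0.75,"dz":0,"gripper":0},{"wx":0,"wy":0,"wz":0,"dx":2,"dy":0.75,"dz":0,"gripper":0},{"wx":0,"wy":0,"wz":0,"dx":2,"dy":0.75,"dz":0,"gripper":0},{"wx":0,"wy":0,"wz":0,"dx":2,"dy":0.75,"dz":0,"gripper":0},{"wx":0,"wy":0,"wz":0,"dx":2,"dy":0.75,"dz":0,"gripper":0}]}'
python3 -m pendant '{"series":[{"wx":0,"wy":0,"wz":0,"dx":2,"dy":0.75,"dz":0,"gripper":0},{"wx":0,"wy":0,"wz":0,"dx":2,"dy":0.75,"dz":0,"gripper":0},{"wx":0,"wy":0,"wz":0,"dx":1,"dy":0.35,"dz":0,"gripper":0},{"wx":0,"wy":0,"wz":0,"dx":0.4,"dy":0.2,"dz":0,"gripper":0},{"wx":0,"wy":0,"wz":0,"dx":0,"dy":0,"dz":0,"gripper":0}]}'
python3 - <<'E'
from h import *
to([.655,.345,.154],yaw=np.radians(-30.1))
c=cap('top','top2'); d=cap('scene','sc2')
cv2.imwrite('pics/carry.png',np.hstack([c['color'][40:300,130:390],d['color'][100:360,130:390]])[:,:,::-1])
for t in ('stand','knob','disc_face'):
  for n in('scene','top'): print(t,n,[(np.round(x['position'],3).tolist(),round(x['confidence'],2)) for x in robot.find_in(n,t)[:3]])
E
```

```text
time: 6.98
ee_pos: [0.5139, 0.2273, 0.2649]
eef_rot: [0.867, 0.499, 0.001, 0.0]
force: [-0.4, -0.3, -2.0]
gripper_width: 0.0078
gripper_force: 58.5
time: 7.6
ee_pos: [0.5284, 0.2397, 0.2918]
eef_rot: [0.867, 0.498, -0.001, -0.0]
force: [1.6, 1.2, -3.2]
gripper_width: 0.0082
gripper_force: 58.5
time: 8.22
ee_pos: [0.6118, 0.308, 0.2913]
eef_rot: [0.867, 0.499, -0.001, -0.0]
force: [0.8, 0.6, -1.7]
gripper_width: 0.0075
gripper_force: 58.5
time: 8.85
ee_pos: [0.656, 0.3436, 0.2917]
eef_rot: [0.867, 0.499, -0.001, -0.0]
force: [-0.6, -0.7, -2.6]
gripper_width: 0.0082
gripper_force: 58.5
t 8.85 pos [0.656  0.3436 0.2917] w 0.0082 gf 58.5 F [-0.6 -0.7 -2.6] T [-0.05  0.08 -0.04] q [ 0.41  0.52  0.93 -0.    1.69  0.94]
cm before turn [ 0.08 -0.15 13.77] rotvec [-0.001  0.001 -0.002] cm after turn [ 0.07 -0.16 13.77]
stand scene [([0.488, 0.204, 0.045], 0.83)]
stand top [([0.579, 0.242, 0.008], 0.62)]
knob scene [([0.494, 0.218, 0.076], 0.67)]
knob top []
disc_face scene [([0.493, 0.219, 0.079], 0.75)]
disc_face top []
```

View pics/carry.png

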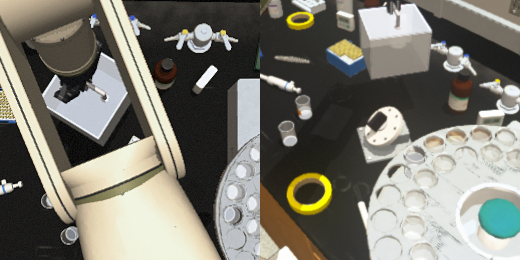

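The cover hangs level over the free spot, at about (100,95) in the left half of the picture. The stand, with its white disc and black knob, is at about (385,130) in the right half. I'll lower the cover.

```bash
python3 -m pendant '{"series":[{"wx":0,"wy":0,"wz":0,"dx":0,"dy":0,"dz":1,"gripper":0},{"wx":0,"wy":0,"wz":0,"dx":0,"dy":0,"dz":2.5,"gripper":0},{"wx":0,"wy":0,"wz":0,"dx":0,"dy":0,"dz":2.5,"gripper":0},{"wx":0,"wy":0,"wz":0,"dx":0,"dy":0,"dz":2.5,"gripper":0},{"wx":0,"wy":0,"wz":0,"dx":0,"dy":0,"dz":2.3,"gripper":0}]}'
python3 -m pendant '{"series":[{"wx":0,"wy":0,"wz":0,"dx":0,"dy":0,"dz":1.5,"gripper":0},{"wx":0,"wy":0,"wz":0,"dx":0,"dy":0,"dz":0.7,"gripper":0},{"wx":0,"wy":0,"wz":0,"dx":0,"dy":0,"dz":0.3,"gripper":0},{"wx":0,"wy":0,"wz":0,"dx":0,"dy":0,"dz":0.2,"gripper":0},{"wx":0,"wy":0,"wz":0,"dx":0,"dy":0,"dz":0,"gripper":0}]}'
```

```text
time: 9.88
ee_pos: [0.6554, 0.3431, 0.1828]
eef_rot: [0.867, 0.498, -0.001, -0.0]
force: [1.0, 0.7, -3.5]
gripper_width: 0.0078
gripper_force: 58.6
time: 10.5
ee_pos: [0.6563, 0.3436, 0.1586]
eef_rot: [0.867, 0.499, 0.001, 0.0]
force: [0.2, -0.6, -2.6]
gripper_width: 0.0079
gripper_force: 58.6
```

```bash
python3 -m pendant '{"series":[{"wx":0,"wy":0,"wz":0,"dx":0,"dy":0,"dz":0.3,"gripper":0},{"wx":0,"wy":0,"wz":0,"dx":0,"dy":0,"dz":0,"gripper":0}]}'
python3 -m pendant '{"series":[{"wx":0,"wy":0,"wz":0,"dx":0,"dy":0,"dz":0.15,"gripper":0},{"wx":0,"wy":0,"wz":0,"dx":0,"dy":0,"dz":0,"gripper":0}]}'
python3 -m pendant '{"series":[{"wx":0,"wy":0,"wz":0,"dx":0,"dy":0,"dz":0.1,"gripper":0},{"wx":0,"wy":0,"wz":0,"dx":0,"dy":0,"dz":0,"gripper":0}]}'
```

```text
time: 10.75
ee_pos: [0.6559, 0.3434, 0.1546]
eef_rot: [0.867, 0.499, -0.0, -0.0]
force: [0.1, -0.7, -2.3]
gripper_width: 0.0081
gripper_force: 58.6
time: 11.0
ee_pos: [0.6561, 0.3438, 0.1543]
eef_rot: [0.867, 0.499, 0.0, -0.0]
force: [-3.5, -0.3, 2.6]
gripper_width: 0.0082
gripper_force: 59.3
time: 11.25
ee_pos: [0.656, 0.3439, 0.1542]
eef_rot: [0.867, 0.499, 0.001, -0.0]
force: [-6.2, -0.0, 8.7]
gripper_width: 0.0078
gripper_force: 59.8
```

```bash
python3 -m pendant '{"series":[{"wx":0,"wy":0,"wz":0,"dx":0,"dy":0,"dz":-0.2,"gripper":4.5},{"wx":0,"wy":0,"wz":0,"dx":0,"dy":0,"dz":0,"gripper":4.5},{"wx":0,"wy":0,"wz":0,"dx":0,"dy":0,"dz":0,"gripper":4.5},{"wx":0,"wy":0,"wz":0,"dx":0,"dy":0,"dz":-1.5,"gripper":4.5},{"wx":0,"wy":0,"wz":0,"dx":0,"dy":0,"dz":-3,"gripper":4.5}]}'
python3 -m pendant '{"series":[{"wx":0,"wy":0,"wz":0,"dx":0,"dy":0,"dz":-4,"gripper":4.5},{"wx":0,"wy":0,"wz":0,"dx":0,"dy":0,"dz":-4,"gripper":4.5},{"wx":0,"wy":0,"wz":0,"dx":-1,"dy":-3,"dz":-2,"gripper":4.5},{"wx":0,"wy":0,"wz":0,"dx":-1,"dy":-4,"dz":0,"gripper":4.5},{"wx":0,"wy":0,"wz":0,"dx":-1,"dy":-4,"dz":0,"gripper":4.5}]}'
python3 - <<'E'
from h import *
# pre-view: tool along -axle, 150mm out of knob
a=np.array([-np.sin(np.radians(35))*.866,np.sin(np.radians(35))*.5,np.cos(np.radians(35))])
K=np.array([.494,.218,.076])
x0=R.from_quat(robot.read_state()['eef_rot']).apply([1,0,0])
z=-a;x=x0-z*(z@x0);x/=np.linalg.norm(x)
to(K+.15*a,R.from_matrix(np.c_[x,np.cross(z,x),z]))
c=cap('wrist','w3'); s=cap('scene','s3')
for n in('wrist','scene'):
  for t in('knob','disc_face','stand','cover'): print(t,n,[(np.round(x['position'],3).tolist(),round(x['confidence'],2)) for x in robot.find_in(n,t)[:2]])
E
```

```text
time: 11.88
ee_pos: [0.6551, 0.343, 0.1985]
eef_rot: [0.867, 0.498, -0.002, -0.0]
force: [-0.4, 0.5, 0.5]
gripper_width: 0.0448
gripper_force: 0.0
time: 12.5
ee_pos: [0.5451, 0.3731, 0.3012]
eef_rot: [0.867, 0.498, 0.001, -0.0]
force: [-0.1, 0.8, 0.0]
gripper_width: 0.0448
gripper_force: 0.0
t 12.5 pos [0.5451 0.3731 0.3012] w 0.0448 gf 0.0 F [-0.1  0.8  0. ] T [ 0.05 -0.01 -0.  ] q [0.52 0.28 1.21 0.   1.65 1.05]
cm before turn [-16.03  -5.23  10.19] rotvec [-0.61  0.   -0.  ] cm after turn [-16.03 -10.12   5.35]
knob wrist [([0.498, 0.239, 0.072], 0.93)]
disc_face wrist [([0.505, 0.24, 0.068], 0.68)]
stand wrist []
cover wrist [([0.653, 0.349, 0.124], 0.7)]
knob scene [([0.495, 0.22, 0.078], 0.89)]
disc_face scene [([0.493, 0.22, 0.079], 0.78), ([0.41, 0.445, 0.04], 0.23)]
stand scene [([0.49, 0.206, 0.046], 0.88), ([0.492, 0.217, 0.077], 0.54)]
cover scene [([0.634, 0.302, 0.12], 0.92)]
```

```bash
python3 -m pendant '{"series":[{"wx":-0.153,"wy":0,"wz":0,"dx":0,"dy":0,"dz":-0.5,"gripper":8.5},{"wx":-0.153,"wy":0,"wz":0,"dx":0,"dy":0,"dz":-0.5,"gripper":8.5},{"wx":-0.153,"wy":0,"wz":0,"dx":0,"dy":0,"dz":0,"gripper":8.5},{"wx":-0.152,"wy":0,"wz":0,"dx":0,"dy":0,"dz":0,"gripper":8.5},{"wx":0,"wy":0,"wz":0,"dx":-3,"dy":-1.9,"dz":0,"gripper":8.5}]}'
python3 -m pendant '{"series":[{"wx":0,"wy":0,"wz":0,"dx":-3,"dy":-1.9,"dz":0,"gripper":8.5},{"wx":0,"wy":0,"wz":0,"dx":-3,"dy":-1.9,"dz":1,"gripper":8.5},{"wx":0,"wy":0,"wz":0,"dx":-3,"dy":-1.9,"dz":2,"gripper":8.5},{"wx":0,"wy":0,"wz":0,"dx":-3,"dy":-1.9,"dz":2,"gripper":8.5},{"wx":0,"wy":0,"wz":0,"dx":-1,"dy":-0.6,"dz":1,"gripper":8.5}]}'
python3 - <<'E'
from h import *
c=cap('wrist','w4'); s=cap('scene','s4')
print(c['eye'],c['attitude'],c['mtx'],c['dist'])
cv2.imwrite('pics/v4.png',np.hstack([cv2.resize(c['color'],(480,360)),cv2.resize(s['color'][180:260,200:280],(320,320)).repeat(1,0)[:320]] if 0 else [cv2.resize(c['color'],(480,360)),cv2.copyMakeBorder(cv2.resize(s['color'][180:270,200:280],(320,360),interpolation=cv2.INTER_CUBIC),0,0,0,0,0)])[:,:,::-1])
to([0,0,0])
for n in('wrist','scene'):
  for t in('knob','disc_face'): print(t,n,[(np.round(x['position'],3).tolist(),round(x['confidence'],2)) for x in robot.find_in(n,t)[:2]])
E
```

```text
time: 13.62
ee_pos: [0.5159, 0.3562, 0.2968]
eef_rot: [0.826, 0.477, 0.15, 0.262]
force: [-0.9, 0.3, 0.6]
gripper_width: 0.085
gripper_force: 0.0
time: 14.25
ee_pos: [0.4219, 0.2576, 0.2002]
eef_rot: [0.827, 0.476, 0.149, 0.261]
force: [0.4, 0.5, -0.1]
gripper_width: 0.0848
gripper_force: 0.0
[0.39054659 0.35488857 0.30739221] [ 0.90121068 -0.28583649  0.25383483  0.20416828] [[267.83849593   0.         259.59855618]
 [  0.         267.83849593 191.45038839]
 [  0.           0.           1.        ]] [-0.01276515  0.          0.          0.          0.        ]
t 14.35 pos [0.4227 0.2583 0.2012] w 0.0853 gf 0.0 F [-0.3 -0.1  1.3] T [0.16 0.24 0.05] q [ 0.85 -0.25  2.05 -0.63  1.28  1.55]
cm before turn [-43.56 -30.84   3.06] rotvec [0. 0. 0.] cm after turn [-43.56 -30.84   3.06]
knob wrist [([0.499, 0.234, 0.072], 0.55)]
disc_face wrist [([0.503, 0.238, 0.067], 0.61)]
knob scene [([0.495, 0.221, 0.079], 0.73)]
disc_face scene [([0.488, 0.222, 0.077], 0.68)]
```

View pics/v4.png

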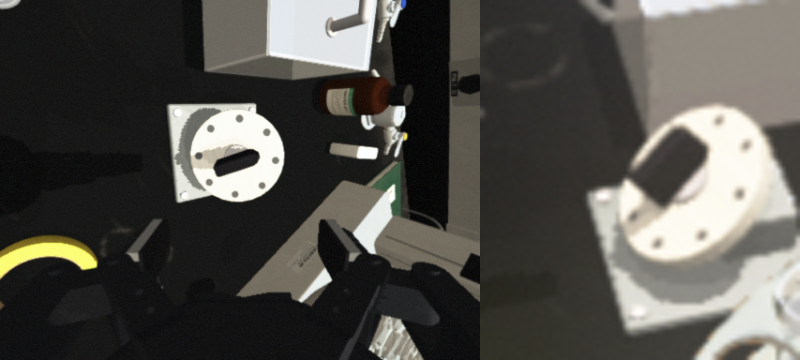

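The wrist view shows the disc with its ring of 8 holes around (238,155) and the black bar from (216,170) to (259,155). The scene crop shows six of the holes. I'll fit the rotor pose from the holes in both views, and the bar angle from its silhouette.

```bash
cat > fit.py <<'E'
from h import *
from scipy.optimize import least_squares
W=cap('wrist');S=cap('scene')
hw=np.array([(239,118),(266,128),(275,160),(262,182),(235,194),(208,180),(198,156),(211,129)])/.9375
hs=np.array([(719,121),(746,145),(748,189),(708,233),(657,243),(632,216)],float); hs=np.c_[200+(hs[:,0]-480)/4,180+hs[:,1]/4]
def refine(c,pts,r):
    g=cv2.cvtColor(c['color'],cv2.COLOR_RGB2GRAY).astype(float); o=[]
    for u,v in pts:
        for _ in range(3):
            i,j=int(round(u)),int(round(v)); p=g[j-r:j+r+1,i-r:i+r+1]; w=np.clip(np.median(p)-10-p,0,None)
            yy,xx=np.mgrid[j-r:j+r+1,i-r:i+r+1]
            if w.sum()>0: u,v=(w*xx).sum()/w.sum(),(w*yy).sum()/w.sum()
        o.append((u,v))
    return np.array(o)
hw2=refine(W,hw,4);hs2=refine(S,hs,2)
print('shift',np.abs(hw2-hw).max(),np.abs(hs2-hs).max())
def frame(az,tilt):
    a=np.array([np.sin(tilt)*np.cos(az),np.sin(tilt)*np.sin(az),np.cos(tilt)])
    x=np.array([0,0,1.])-a*a[2]; x/=np.linalg.norm(x)   # uphill
    return np.c_[x,np.cross(a,x),a]
def ring(p):
    B=frame(p[3],p[4]); t=p[6]+np.arange(8)*np.pi/4
    return p[:3]+p[5]*(np.outer(np.cos(t),B[:,0])+np.outer(np.sin(t),B[:,1]))
def res(p):
    H=ring(p); o=[]
    for c,m in((W,hw2),(S,hs2)):
        q=proj(c,H); D=np.linalg.norm(m[:,None]-q[None],axis=2); k=D.argmin(1); o.append((m-q[k]).ravel())
    return np.concatenate(o)
best=min((least_squares(res,[.497,.228,.066,np.radians(150),np.radians(35),.043,ph],loss='soft_l1') for ph in(0,.2,.4,.6)),key=lambda s:s.cost)
p=best.x; print('face',p[:3].round(4),'az,tilt',np.degrees(p[3:5]).round(1),'r',p[5].round(4),'phase',np.degrees(p[6])%45,'rms px',np.sqrt((res(p)**2).mean()))
B=frame(np.radians(p[3]*180/np.pi),p[4])
def bar(th):
    P=[(sx*.025,sy*.007,z) for sx in(-1,1) for sy in(-1,1) for z in(.004,.038)]
    Rz=R.from_euler('z',th).as_matrix(); return p[:3]+np.array(P)@(B@Rz).T
sc=[]
msk={}
for n,c in(('w',W),('s',S)):
    g=cv2.cvtColor(c['color'],cv2.COLOR_RGB2GRAY); d=np.zeros(g.shape,np.uint8)
    t=np.linspace(0,2*np.pi,60); circ=p[:3]+.055*(np.outer(np.cos(t),B[:,0])+np.outer(np.sin(t),B[:,1]))
    cv2.fillConvexPoly(d,cv2.convexHull(proj(c,circ).astype(np.float32)).astype(np.int32),1)
    m=((g<60)&(d>0)).astype(np.uint8); m=cv2.morphologyEx(m,cv2.MORPH_OPEN,np.ones((3,3),np.uint8)); msk[n]=(c,m,d)
for th in np.radians(np.arange(0,180,2)):
    s=[]
    for c,m,d in msk.values():
        b=np.zeros_like(m); cv2.fillConvexPoly(b,cv2.convexHull(proj(c,bar(th)).astype(np.float32)).round().astype(np.int32),1); b&=d
        s.append((b&m).sum()/max(1,(b|m).sum()))
    sc.append((np.mean(s),round(np.degrees(th)),np.round(s,2)))
sc.sort(key=lambda v:-v[0]); print(sc[:5])
np.savez('rot.npz',face=p[:3],B=B,th=np.radians(sc[0][1]))
E
python3 fit.py
```

```text
shift 6.102938706968928 2.556270096463038
face [0.5008 0.2273 0.0674] az,tilt [152.3  35. ] r 0.0451 phase 39.373780675826616 rms px 2.3172855619512296
[(np.float64(0.5476836569126615), 20, array([0.71, 0.38])), (np.float64(0.5441524021227351), 14, array([0.71, 0.38])), (np.float64(0.5435052941499185), 22, array([0.71, 0.38])), (np.float64(0.5380983539638136), 12, array([0.7 , 0.38])), (np.float64(0.5377227868610989), 10, array([0.71, 0.36]))]
```

```bash
sed -i 's/^hw2=.*/def keep(a,b,t):\n    return np.where((np.linalg.norm(a-b,axis=1)<t)[:,None],a,b)\nhw2=keep(refine(W,hw,4),hw,2.5);hs2=keep(refine(S,hs,2),hs,1.2)/' fit.py
cat >> fit.py <<'E'
print(res(p).reshape(-1,2).round(1).tolist())
out=[]
for n,(c,m,d) in msk.items():
    im=c['color'][:,:,::-1].copy(); u,v=proj(c,p[:3])[0].astype(int); h=70 if n=='w' else 45
    k=390//(2*h); im=cv2.resize(im[v-h:v+h,u-h:u+h],(390,390),interpolation=cv2.INTER_CUBIC); f=390/(2*h)
    for q in proj(c,ring(p)): cv2.circle(im,(int((q[0]-u+h+.5)*f),int((q[1]-v+h+.5)*f)),4,(0,0,255),1)
    q=((proj(c,bar(np.radians(sc[0][1])))-[u-h-.5,v-h-.5])*f).astype(np.int32); cv2.polylines(im,[cv2.convexHull(q)],True,(0,255,0),1)
    mm=cv2.resize(m[v-h:v+h,u-h:u+h],(390,390)); cs,_=cv2.findContours(mm,0,2); cv2.drawContours(im,cs,-1,(255,0,0),1)
    out.append(im)
cv2.imwrite('pics/fit.png',np.hstack(out))
E
python3 fit.py
```

```text
shift 0.0 0.5773542600896917
face [0.505  0.2283 0.0661] az,tilt [155.8  33.5] r 0.0455 phase 36.94521452722435 rms px 1.0586789215522807
[(np.float64(0.5067090052804338), 22, array([0.63, 0.39])), (np.float64(0.5064036288650424), 20, array([0.62, 0.39])), (np.float64(0.5063079457299632), 10, array([0.64, 0.37])), (np.float64(0.5024451603261321), 12, array([0.63, 0.38])), (np.float64(0.502286837064923), 14, array([0.63, 0.38]))]
[[0.4, 0.1], [-0.0, -3.5], [0.1, 1.1], [0.3, -2.0], [-0.1, 1.2], [-1.3, -1.9], [-0.2, 0.5], [1.2, 0.6], [-0.6, 0.7], [-1.2, 0.3], [1.0, -0.6], [0.5, -0.0], [-0.9, 0.1], [0.0, 0.6]]
```

View pics/fit.png

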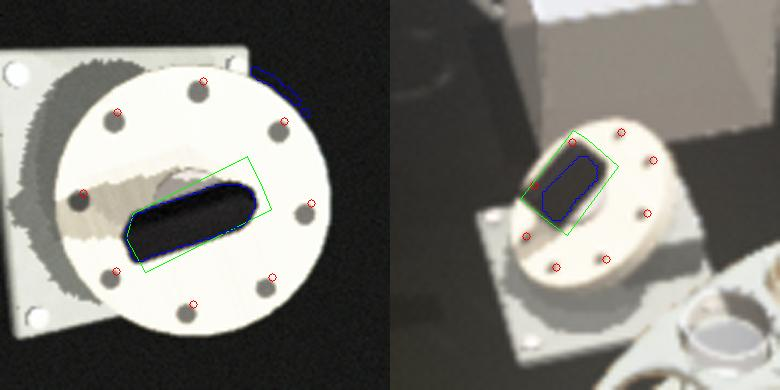

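The overlay shows the fitted rings about 2–3 px off the real holes in the wrist view. In this crop the holes are at (198,92), (279,132), (305,213), (266,287), (187,314), (110,278), (80,201) and (114,121). I'll refit with these.

```bash
python3 - <<'E'
s=open('fit.py').read()
s=s.replace("hw=np.array([(239,118)","u0,v0=proj(W,np.array([.505,.2283,.0661]))[0].astype(int)\nhw=(np.array([(198,92),(279,132),(305,213),(266,287),(187,314),(110,278),(80,201),(114,121)])+.5)*140/390-.5+[u0-70,v0-70]\nhw_old=np.array([(239,118)",1)
s=s.replace("g<60","g<(60 if n=='w' else 75)")
s=s.replace("print('shift'","print(hw.round(1).tolist());print('shift'")
s=s.replace("np.arange(0,180,2)","np.arange(0,180,1)")
open('fit.py','w').write(s)
E
python3 fit.py
```

```text
[[252.8, 129.7], [281.8, 144.1], [291.2, 173.1], [277.2, 199.7], [248.8, 209.4], [221.2, 196.5], [210.4, 168.8], [222.6, 140.1]]
shift 0.8101577909270077 0.5598591549295691
face [0.5007 0.2271 0.0672] az,tilt [152.5  34.8] r 0.0449 phase 39.31769830463135 rms px 0.6831218425542992
[(np.float64(0.6564781613168014), 20, array([0.71, 0.6 ])), (np.float64(0.6504922260144104), 21, array([0.7, 0.6])), (np.float64(0.6501330189249652), 13, array([0.71, 0.59])), (np.float64(0.648290145108809), 22, array([0.7 , 0.59])), (np.float64(0.646979865771812), 15, array([0.7 , 0.59]))]
[[-0.1, -0.0], [-0.1, 0.1], [-0.2, 0.1], [-0.4, 0.2], [-0.4, 0.1], [-0.4, -0.0], [0.1, 0.1], [-0.1, -0.1], [0.3, -0.3], [0.1, -0.4], [2.5, -1.2], [1.8, -0.5], [0.0, -0.6], [0.5, -0.2]]
```

View pics/fit.png

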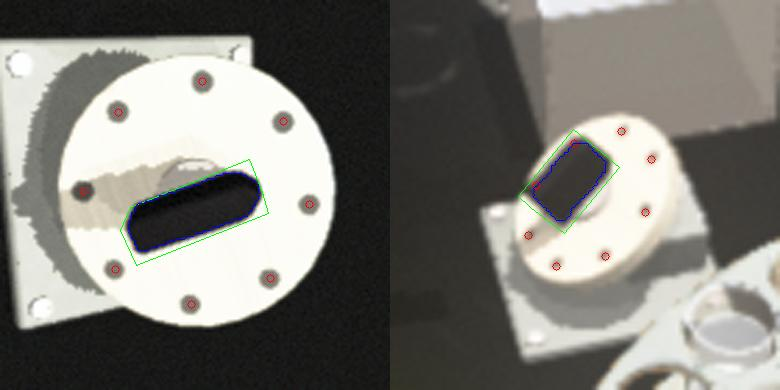

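Run:
```python
from h import *
from fit import frame
B=frame(np.radians(152.3),np.radians(35)); face=np.array([.5007,.2271,.0672])
np.savez('geo.npz',B=B,face=face)
for k in(0,np.pi):
    t=np.radians(17)+k; x=B@[np.cos(t),np.sin(t),0]; z=-B[:,2]; y=np.cross(z,x)
    Rm=R.from_matrix(np.c_[x,y,z])
    for h in(.12,.018): to(face+h*B[:,2],Rm)
```

```text
[[253.8, 128.7], [282.8, 143.1], [292.2, 172.1], [278.2, 198.7], [249.8, 208.4], [222.2, 195.5], [211.4, 167.8], [223.6, 139.1]]
shift 0.7041716487312613 0.573943661971839
face [0.5007 0.2271 0.0672] az,tilt [152.4  34.9] r 0.0449 phase 39.45744708496713 rms px 0.6796815617670091
[(np.float64(0.655209358802759), 20, array([0.71, 0.6 ])), (np.float64(0.655209358802759), 21, array([0.71, 0.6 ])), (np.float64(0.653282473398916), 22, array([0.71, 0.6 ])), (np.float64(0.651141429481213), 14, array([0.71, 0.59])), (np.float64(0.6495254466653256), 13, array([0.71, 0.59]))]
[[-0.1, 0.0], [-0.3, 0.1], [-0.2, 0.2], [-0.4, 0.2], [-0.4, 0.2], [-0.3, -0.1], [0.0, 0.1], [-0.1, -0.1], [0.3, -0.3], [0.1, -0.4], [2.5, -1.2], [1.8, -0.5], [0.0, -0.5], [0.5, -0.2]]
t 14.95 pos [0.423  0.2593 0.2023] w 0.0849 gf 0.0 F [ 0.2  0.1 -0. ] T [0.18 0.27 0.04] q [ 0.85 -0.25  2.04 -0.63  1.28  1.55]
cm before turn [ 0.82 -0.91  3.85] rotvec [0.016 0.021 1.238] cm after turn [-0.62 -0.98  3.87]
t 14.95 pos [0.423  0.2593 0.2023] w 0.0849 gf 0.0 F [ 0.2  0.1 -0. ] T [0.18 0.27 0.04] q [ 0.85 -0.25  2.04 -0.63  1.28  1.55]
cm before turn [ 1.08 -0.92 14.05] rotvec [0.016 0.021 1.238] cm after turn [-0.62 -0.98 14.07]
t 14.95 pos [0.423  0.2593 0.2023] w 0.0849 gf 0.0 F [ 0.2  0.1 -0. ] T [0.18 0.27 0.04] q [ 0.85 -0.25  2.04 -0.63  1.28  1.55]
cm before turn [ 0.82 -0.91  3.85] rotvec [-0.023  0.017 -1.903] cm after turn [0.62 0.98 3.87]
t 14.95 pos [0.423  0.2593 0.2023] w 0.0849 gf 0.0 F [ 0.2  0.1 -0. ] T [0.18 0.27 0.04] q [ 0.85 -0.25  2.04 -0.63  1.28  1.55]
cm before turn [ 1.08 -0.92 14.05] rotvec [-0.023  0.017 -1.903] cm after turn [ 0.62  0.98 14.07]
```

```bash
cat > rd.py <<'E'
from h import *
g=np.load('geo.npz');B=g['B'];s=robot.read_state();x=R.from_quat(s['eef_rot']).apply([1,0,0])
l=B.T@x; th=np.degrees(np.arctan2(l[1],l[0])); T=s['torque']@B[:,2]
m=f"{s['time']:.2f} th {th:.2f} Ta {T:.4f} tau6 {s['tau'][5]:.4f} q6 {s['q'][5]:.2f} w {s['gripper_width']:.4f} F {(B.T@s['force']).round(1)} T {(B.T@s['torque']).round(3)} off {((B.T@(s['ee_pos']-g['face']))*1000).round(1)}"
print(m); open('log.txt','a').write(m+'\n')
E
python3 rd.py
python3 -m pendant '{"series":[{"wx":-0.023,"wy":0.017,"wz":-0.16,"dx":0,"dy":0,"dz":0,"gripper":6},{"wx":0,"wy":0,"wz":-0.16,"dx":0,"dy":0,"dz":0,"gripper":6},{"wx":0,"wy":0,"wz":-0.16,"dx":0,"dy":0,"dz":0,"gripper":6},{"wx":0,"wy":0,"wz":-0.16,"dx":0,"dy":0,"dz":0,"gripper":6}]}' >/dev/null; python3 rd.py
python3 -m pendant '{"series":[{"wx":0,"wy":0,"wz":-0.16,"dx":0,"dy":0,"dz":0,"gripper":6},{"wx":0,"wy":0,"wz":-0.16,"dx":0,"dy":0,"dz":0,"gripper":6},{"wx":0,"wy":0,"wz":-0.16,"dx":0,"dy":0,"dz":0,"gripper":6},{"wx":0,"wy":0,"wz":-0.16,"dx":0,"dy":0,"dz":0,"gripper":6}]}' >/dev/null; python3 rd.py
python3 -m pendant '{"series":[{"wx":0,"wy":0,"wz":-0.16,"dx":0,"dy":0,"dz":0,"gripper":6},{"wx":0,"wy":0,"wz":-0.16,"dx":0,"dy":0,"dz":0,"gripper":6},{"wx":0,"wy":0,"wz":-0.16,"dx":0,"dy":0,"dz":0,"gripper":6},{"wx":0,"wy":0,"wz":-0.14,"dx":0,"dy":0,"dz":0,"gripper":6},{"wx":0,"wy":0,"wz":0,"dx":0,"dy":0,"dz":0,"gripper":6}]}' >/dev/null; python3 rd.py
python3 - <<'E'
from h import *
g=np.load('geo.npz');B=g['B'];t=np.radians(197); x=B@[np.cos(t),np.sin(t),0]; z=-B[:,2]
to(g['face']+.018*B[:,2],R.from_matrix(np.c_[x,np.cross(z,x),z]))
E
```

```text
14.95 th 87.96 Ta 0.0106 tau6 -0.0009 q6 1.55 w 0.0849 F [ 0.1  0.2 -0.1] T [0.051 0.324 0.011] off [  8.8  -7.6 158.7]
15.45 th 124.94 Ta -0.0053 tau6 2.6830 q6 0.92 w 0.0600 F [-0.6  0.1 -0.2] T [ 0.043  0.31  -0.005] off [  8.7  -7.7 158.6]
15.95 th 161.62 Ta -0.0136 tau6 2.6821 q6 0.28 w 0.0600 F [-0.5 -0.1 -0.3] T [-0.045  0.272 -0.014] off [  8.8  -7.7 158.6]
16.57 th -163.20 Ta -0.0152 tau6 -1.5848 q6 -0.33 w 0.0599 F [ 0.1 -0.1  0.2] T [ 0.014  0.264 -0.015] off [  8.7  -7.8 158.6]
t 16.57 pos [0.4229 0.2592 0.2021] w 0.0599 gf 0.0 F [-0.  -0.1  0.2] T [ 0.14  0.22 -0.  ] q [ 0.86 -0.27  2.07 -0.65  1.26 -0.33]
cm before turn [ 0.88  1.18 14.03] rotvec [-0.013  0.019 -0.004] cm after turn [ 0.61  1.   14.06]
```

```bash
python3 -m pendant '{"series":[{"wx":-0.013,"wy":0.019,"wz":0,"dx":0,"dy":0,"dz":0,"gripper":5},{"wx":0,"wy":0,"wz":0,"dx":0.61,"dy":1.0,"dz":1,"gripper":5},{"wx":0,"wy":0,"wz":0,"dx":0,"dy":0,"dz":3,"gripper":5},{"wx":0,"wy":0,"wz":0,"dx":0,"dy":0,"dz":3,"gripper":5},{"wx":0,"wy":0,"wz":0,"dx":0,"dy":0,"dz":1.5,"gripper":5}]}' 40
python3 -m pendant '{"series":[{"wx":0,"wy":0,"wz":0,"dx":0,"dy":0,"dz":1.5,"gripper":5},{"wx":0,"wy":0,"wz":0,"dx":0,"dy":0,"dz":1.5,"gripper":5},{"wx":0,"wy":0,"wz":0,"dx":0,"dy":0,"dz":1.5,"gripper":5},{"wx":0,"wy":0,"wz":0,"dx":0,"dy":0,"dz":1,"gripper":5},{"wx":0,"wy":0,"wz":0,"dx":0,"dy":0,"dz":0,"gripper":5}]}'; python3 rd.py
```

```text
time: 17.2
ee_pos: [0.4634, 0.2458, 0.1262]
eef_rot: [0.091, 0.95, -0.114, 0.278]
force: [0.1, 0.1, 0.6]
gripper_width: 0.0498
gripper_force: 0.0
time: 17.82
ee_pos: [0.4911, 0.2315, 0.0816]
eef_rot: [0.09, 0.95, -0.115, 0.278]
force: [-1.1, 0.5, -0.0]
gripper_width: 0.0497
gripper_force: 0.0
17.82 th -163.15 Ta 0.0079 tau6 0.0562 q6 -0.30 w 0.0497 F [-1.  -0.1  0.7] T [-0.021  0.28   0.008] off [-0.4 -0.5 17.8]
```

```bash
python3 -m pendant '{"series":[{"wx":0,"wy":0,"wz":0,"dx":0,"dy":0,"dz":0,"gripper":0},{"wx":0,"wy":0,"wz":0,"dx":0,"dy":0,"dz":0,"gripper":0},{"wx":0,"wy":0,"wz":0,"dx":0,"dy":0,"dz":0,"gripper":0},{"wx":0,"wy":0,"wz":0,"dx":0,"dy":0,"dz":0,"gripper":0},{"wx":0,"wy":0,"wz":0,"dx":0,"dy":0,"dz":0,"gripper":0}]}' 40; python3 rd.py
```

```text
time: 18.45
ee_pos: [0.4914, 0.2326, 0.0831]
eef_rot: [0.09, 0.949, -0.114, 0.279]
force: [-5.5, 2.9, 5.7]
gripper_width: 0.0135
gripper_force: 40.8
18.45 th -163.18 Ta 0.0201 tau6 0.0334 q6 -0.30 w 0.0135 F [-1.8  0.   8.2] T [-0.645  0.288  0.02 ] off [ 0.3  0.6 19.2]
```

```bash
python3 -m pendant '{"series":[{"wx":0,"wy":0,"wz":0,"dx":0,"dy":0,"dz":-0.12,"gripper":0},{"wx":0,"wy":0,"wz":0,"dx":0,"dy":0,"dz":0,"gripper":0}]}' 60 >/dev/null; python3 rd.py
python3 -m pendant '{"series":[{"wx":0,"wy":0,"wz":-0.1,"dx":0,"dy":0,"dz":0,"gripper":0}]}' >/dev/null; python3 rd.py
python3 -m pendant '{"series":[{"wx":0,"wy":0,"wz":-0.1,"dx":0,"dy":0,"dz":0,"gripper":0}]}' >/dev/null; python3 rd.py
python3 -m pendant '{"series":[{"wx":0,"wy":0,"wz":-0.1,"dx":0,"dy":0,"dz":0,"gripper":0}]}' >/dev/null; python3 rd.py
python3 -m pendant '{"series":[{"wx":0,"wy":0,"wz":-0.1,"dx":0,"dy":0,"dz":0,"gripper":0}]}' >/dev/null; python3 rd.py
python3 -m pendant '{"series":[{"wx":0,"wy":0,"wz":0,"dx":0,"dy":0,"dz":0,"gripper":0}]}' >/dev/null; python3 rd.py
```

```text
18.70 th -163.15 Ta 0.0435 tau6 0.0241 q6 -0.30 w 0.0131 F [  3.4   7.8 -12.3] T [ 0.582 -0.206  0.043] off [ 0.3  0.5 19.3]
18.82 th -157.33 Ta -0.0790 tau6 2.4556 q6 -0.40 w 0.0129 F [  1.8   8.3 -12.2] T [ 0.591 -0.183 -0.079] off [ 0.3  0.5 19.4]
18.95 th -151.52 Ta -0.1044 tau6 1.6304 q6 -0.51 w 0.0129 F [  2.2   6.9 -12. ] T [ 0.628 -0.046 -0.104] off [ 0.2  0.6 19.4]
19.07 th -145.78 Ta -0.0864 tau6 1.6120 q6 -0.61 w 0.0132 F [  1.1   8.3 -11.7] T [ 0.634 -0.034 -0.086] off [ 0.3  0.6 19.4]
19.20 th -140.05 Ta -0.0308 tau6 1.6229 q6 -0.71 w 0.0132 F [  2.2   7.4 -11.8] T [ 0.712 -0.062 -0.031] off [ 0.2  0.6 19.4]
19.32 th -140.14 Ta 0.1931 tau6 -0.6949 q6 -0.70 w 0.0130 F [  1.6   8.  -11.1] T [ 0.586 -0.109  0.193] off [ 0.2  0.6 19.4]
```

```bash
python3 -m pendant '{"series":[{"wx":0,"wy":0,"wz":-0.1,"dx":0,"dy":0,"dz":0.07,"gripper":0}]}' >/dev/null; python3 rd.py
python3 -m pendant '{"series":[{"wx":0,"wy":0,"wz":-0.1,"dx":0,"dy":0,"dz":0,"gripper":0}]}' >/dev/null; python3 rd.py
python3 -m pendant '{"series":[{"wx":0,"wy":0,"wz":-0.1,"dx":0,"dy":0,"dz":0,"gripper":0}]}' >/dev/null; python3 rd.py
python3 -m pendant '{"series":[{"wx":0,"wy":0,"wz":-0.1,"dx":0,"dy":0,"dz":0,"gripper":0}]}' >/dev/null; python3 rd.py
python3 -m pendant '{"series":[{"wx":0,"wy":0,"wz":-0.1,"dx":0,"dy":0,"dz":0,"gripper":0}]}' >/dev/null; python3 rd.py
python3 -m pendant '{"series":[{"wx":0,"wy":0,"wz":-0.1,"dx":0,"dy":0,"dz":0,"gripper":0}]}' >/dev/null; python3 rd.py
python3 -m pendant '{"series":[{"wx":0,"wy":0,"wz":-0.1,"dx":0,"dy":0,"dz":0,"gripper":0}]}' >/dev/null; python3 rd.py
python3 -m pendant '{"series":[{"wx":0,"wy":0,"wz":-0.1,"dx":0,"dy":0,"dz":0,"gripper":0}]}' >/dev/null; python3 rd.py
python3 -m pendant '{"series":[{"wx":0,"wy":0,"wz":-0.1,"dx":0,"dy":0,"dz":0,"gripper":0}]}' >/dev/null; python3 rd.py
python3 -m pendant '{"series":[{"wx":0,"wy":0,"wz":-0.1,"dx":0,"dy":0,"dz":0,"gripper":0}]}' >/dev/null; python3 rd.py
python3 -m pendant '{"series":[{"wx":0,"wy":0,"wz":-0.1,"dx":0,"dy":0,"dz":0,"gripper":0}]}' >/dev/null; python3 rd.py
python3 -m pendant '{"series":[{"wx":0,"wy":0,"wz":-0.1,"dx":0,"dy":0,"dz":0,"gripper":0}]}' >/dev/null; python3 rd.py
python3 -m pendant '{"series":[{"wx":0,"wy":0,"wz":-0.1,"dx":0,"dy":0,"dz":0,"gripper":0}]}' >/dev/null; python3 rd.py
python3 -m pendant '{"series":[{"wx":0,"wy":0,"wz":-0.1,"dx":0,"dy":0,"dz":0,"gripper":0}]}' >/dev/null; python3 rd.py
```

```text
19.45 th -134.44 Ta -0.0564 tau6 2.4596 q6 -0.80 w 0.0129 F [-1.8  0.7  9. ] T [-0.401  0.589 -0.056] off [ 0.3  0.6 19.2]
19.57 th -128.62 Ta -0.0132 tau6 1.6790 q6 -0.91 w 0.0128 F [-0.4  3.1  0. ] T [-0.04   0.398 -0.013] off [ 0.2  0.6 19.3]
19.70 th -122.88 Ta -0.0678 tau6 1.6541 q6 -1.01 w 0.0131 F [0.3 4.1 0.6] T [ 0.008  0.504 -0.068] off [ 0.2  0.6 19.3]
19.82 th -117.15 Ta 0.0044 tau6 1.6619 q6 -1.11 w 0.0129 F [-0.2  2.7 -0.2] T [-0.025  0.526  0.004] off [ 0.2  0.6 19.3]
19.95 th -111.43 Ta -0.0096 tau6 1.6698 q6 -1.21 w 0.0130 F [-0.3  2.4 -0.2] T [-0.119  0.529 -0.01 ] off [ 0.2  0.7 19.3]
20.07 th -105.69 Ta -0.0073 tau6 1.6769 q6 -1.31 w 0.0134 F [0.2 2.8 1.2] T [ 0.093  0.459 -0.007] off [ 0.1  0.7 19.3]
20.20 th -99.96 Ta 0.0276 tau6 1.6814 q6 -1.41 w 0.0133 F [-0.9  3.9  0.5] T [0.134 0.591 0.028] off [ 0.1  0.7 19.3]
20.32 th -94.24 Ta 0.0244 tau6 1.6846 q6 -1.51 w 0.0135 F [-0.3  3.7  0.4] T [0.111 0.702 0.024] off [ 0.1  0.7 19.3]
20.45 th -88.51 Ta -0.0182 tau6 1.6865 q6 -1.61 w 0.0130 F [-0.3  3.6  1.2] T [-0.043  0.65  -0.018] off [ 0.1  0.7 19.3]
20.57 th -82.78 Ta 0.0034 tau6 1.6897 q6 -1.71 w 0.0129 F [-0.9  2.5  0.6] T [0.149 0.637 0.003] off [ 0.1  0.7 19.3]
20.70 th -77.05 Ta 0.0013 tau6 1.6884 q6 -1.81 w 0.0135 F [-0.1  3.7  0. ] T [0.118 0.756 0.001] off [ 0.1  0.7 19.3]
20.82 th -71.32 Ta -0.0003 tau6 1.6861 q6 -1.91 w 0.0131 F [-0.8  3.8  1. ] T [ 0.084  0.753 -0.   ] off [ 0.   0.7 19.3]
20.95 th -65.59 Ta -0.0244 tau6 1.6825 q6 -2.01 w 0.0127 F [-0.1  3.4  0.6] T [-0.011  0.77  -0.024] off [ 0.   0.6 19.3]
21.07 th -59.86 Ta -0.0064 tau6 1.6782 q6 -2.11 w 0.0131 F [-0.4  3.4  1.1] T [ 0.006  0.886 -0.006] off [-0.   0.6 19.3]
```

```bash
python3 -m pendant '{"series":[{"wx":0,"wy":0,"wz":-0.1,"dx":0,"dy":0,"dz":0,"gripper":0}]}' >/dev/null; python3 rd.py
python3 -m pendant '{"series":[{"wx":0,"wy":0,"wz":-0.1,"dx":0,"dy":0,"dz":0,"gripper":0}]}' >/dev/null; python3 rd.py
python3 -m pendant '{"series":[{"wx":0,"wy":0,"wz":-0.1,"dx":0,"dy":0,"dz":0,"gripper":0}]}' >/dev/null; python3 rd.py
python3 -m pendant '{"series":[{"wx":0,"wy":0,"wz":-0.1,"dx":0,"dy":0,"dz":0,"gripper":0}]}' >/dev/null; python3 rd.py
python3 -m pendant '{"series":[{"wx":0,"wy":0,"wz":-0.08,"dx":0,"dy":0,"dz":0,"gripper":0}]}' >/dev/null; python3 rd.py
python3 -m pendant '{"series":[{"wx":0,"wy":0,"wz":0,"dx":0,"dy":0,"dz":0,"gripper":0}]}' >/dev/null; python3 rd.py
cat > fitG.py <<'E'
import re,sys,numpy as np
L=[list(map(float,re.findall(r'^(\S+) th (\S+) Ta (\S+) tau6 (\S+)',l)[0])) for l in open('log.txt')]
t0,t1=map(float,sys.argv[1:3]); L=np.array([l for l in L if t0<=l[0]<=t1 and 1.5<abs(l[3])<1.9])
th=np.radians(L[:,1]); M=np.c_[np.ones(len(L)),np.cos(th),np.sin(th)]
for n,v in(('Ta',L[:,2]),('tau6',L[:,3])):
    c,r,_,_=np.linalg.lstsq(M,v,rcond=None); print(n,len(L),'const',c[0].round(4),'A',np.hypot(c[1],c[2]).round(4),'peak deg',np.degrees(np.arctan2(c[2],c[1])).round(1),'rms',np.std(v-M@c).round(4))
E
python3 fitG.py 18.9 22
```

```text
21.20 th -54.13 Ta -0.0233 tau6 1.6728 q6 -2.21 w 0.0128 F [-0.1  3.8  2. ] T [-0.042  0.96  -0.023] off [-0.   0.6 19.3]
21.32 th -48.41 Ta -0.0117 tau6 1.6652 q6 -2.31 w 0.0133 F [0.2 3.6 2.3] T [-0.146  0.977 -0.012] off [-0.   0.6 19.3]
21.45 th -42.68 Ta -0.0299 tau6 1.6587 q6 -2.41 w 0.0133 F [-0.6  2.9  1. ] T [-0.222  1.022 -0.03 ] off [-0.1  0.6 19.3]
21.57 th -36.95 Ta 0.0335 tau6 1.6492 q6 -2.51 w 0.0131 F [-0.1  2.8  1.4] T [-0.248  1.038  0.034] off [-0.   0.6 19.3]
21.70 th -32.39 Ta -0.0336 tau6 1.1356 q6 -2.59 w 0.0128 F [-0.7  3.1  2.6] T [-0.359  1.016 -0.034] off [-0.1  0.5 19.3]
21.82 th -32.57 Ta 0.1759 tau6 -0.7084 q6 -2.58 w 0.0128 F [-1.7  4.2  3. ] T [-0.173  1.133  0.176] off [-0.   0.5 19.3]
Ta 20 const -0.1113 A 0.1175 peak deg -77.2 rms 0.0235
tau6 20 const 1.5727 A 0.1143 peak deg -83.5 rms 0.0083
```

```bash
python3 -m pendant '{"series":[{"wx":0,"wy":0,"wz":0,"dx":0,"dy":0,"dz":0,"gripper":5},{"wx":0,"wy":0,"wz":0,"dx":0,"dy":0,"dz":0,"gripper":5},{"wx":0,"wy":0,"wz":0,"dx":0,"dy":0,"dz":-1.5,"gripper":5},{"wx":0,"wy":0,"wz":0,"dx":0,"dy":0,"dz":-2,"gripper":5},{"wx":0,"wy":0,"wz":0,"dx":0,"dy":0,"dz":-2,"gripper":5}]}' >/dev/null; python3 rd.py
P() { echo; }
python3 -m pendant '{"series":[{"wx":0,"wy":0,"wz":0.1,"dx":0,"dy":0,"dz":0,"gripper":5},{"wx":0,"wy":0,"wz":0.1,"dx":0,"dy":0,"dz":0,"gripper":5},{"wx":0,"wy":0,"wz":0.1,"dx":0,"dy":0,"dz":0,"gripper":5},{"wx":0,"wy":0,"wz":0.1,"dx":0,"dy":0,"dz":0,"gripper":5}]}' >/dev/null; python3 rd.py
python3 -m pendant '{"series":[{"wx":0,"wy":0,"wz":0.1,"dx":0,"dy":0,"dz":0,"gripper":5},{"wx":0,"wy":0,"wz":0.1,"dx":0,"dy":0,"dz":0,"gripper":5},{"wx":0,"wy":0,"wz":0.1,"dx":0,"dy":0,"dz":0,"gripper":5},{"wx":0,"wy":0,"wz":0.1,"dx":0,"dy":0,"dz":0,"gripper":5}]}' >/dev/null; python3 rd.py
python3 -m pendant '{"series":[{"wx":0,"wy":0,"wz":0.1,"dx":0,"dy":0,"dz":0,"gripper":5},{"wx":0,"wy":0,"wz":0.1,"dx":0,"dy":0,"dz":0,"gripper":5},{"wx":0,"wy":0,"wz":0.1,"dx":0,"dy":0,"dz":0,"gripper":5},{"wx":0,"wy":0,"wz":0.1,"dx":0,"dy":0,"dz":0,"gripper":5}]}' >/dev/null; python3 rd.py
python3 -m pendant '{"series":[{"wx":0,"wy":0,"wz":0.1,"dx":0,"dy":0,"dz":0,"gripper":5},{"wx":0,"wy":0,"wz":0.1,"dx":0,"dy":0,"dz":0,"gripper":5},{"wx":0,"wy":0,"wz":0.1,"dx":0,"dy":0,"dz":0,"gripper":5},{"wx":0,"wy":0,"wz":0.1,"dx":0,"dy":0,"dz":0,"gripper":5}]}' >/dev/null; python3 rd.py
python3 -m pendant '{"series":[{"wx":0,"wy":0,"wz":0.1,"dx":0,"dy":0,"dz":0,"gripper":5},{"wx":0,"wy":0,"wz":0.1,"dx":0,"dy":0,"dz":0,"gripper":5},{"wx":0,"wy":0,"wz":0.1,"dx":0,"dy":0,"dz":0,"gripper":5},{"wx":0,"wy":0,"wz":0.1,"dx":0,"dy":0,"dz":0,"gripper":5}]}' >/dev/null; python3 rd.py
python3 -m pendant '{"series":[{"wx":0,"wy":0,"wz":0.1,"dx":0,"dy":0,"dz":0,"gripper":5},{"wx":0,"wy":0,"wz":0.1,"dx":0,"dy":0,"dz":0,"gripper":5},{"wx":0,"wy":0,"wz":0.1,"dx":0,"dy":0,"dz":0,"gripper":5},{"wx":0,"wy":0,"wz":0.1,"dx":0,"dy":0,"dz":0,"gripper":5}]}' >/dev/null; python3 rd.py
python3 -m pendant '{"series":[{"wx":0,"wy":0,"wz":0.1,"dx":0,"dy":0,"dz":0,"gripper":5},{"wx":0,"wy":0,"wz":0.1,"dx":0,"dy":0,"dz":0,"gripper":5},{"wx":0,"wy":0,"wz":0.1,"dx":0,"dy":0,"dz":0,"gripper":5},{"wx":0,"wy":0,"wz":0.1,"dx":0,"dy":0,"dz":0,"gripper":5}]}' >/dev/null; python3 rd.py
python3 -m pendant '{"series":[{"wx":0,"wy":0,"wz":0.1,"dx":0,"dy":0,"dz":0,"gripper":5},{"wx":0,"wy":0,"wz":0.1,"dx":0,"dy":0,"dz":0,"gripper":5},{"wx":0,"wy":0,"wz":0.1,"dx":0,"dy":0,"dz":0,"gripper":5},{"wx":0,"wy":0,"wz":0.04,"dx":0,"dy":0,"dz":0,"gripper":5},{"wx":0,"wy":0,"wz":0,"dx":0,"dy":0,"dz":0,"gripper":5}]}' >/dev/null; python3 rd.py
python3 - <<'E'
from h import *
w=cap('wrist','w5')
g=np.load('geo.npz');B=g['B'];face=g['face']
c=proj(w,face+.038*B[:,2])[0].astype(int);print(c)
im=w['color'].copy()
for t in np.arange(-60,121,30):
    q=proj(w,face+.038*B[:,2]+.025*(B@[np.cos(np.radians(t)),np.sin(np.radians(t)),0]))[0]; print(t,q.round(1))
cv2.imwrite('pics/w5z.png',cv2.resize(im[:,:,::-1],(800,600)))
E
```

```text
22.45 th -32.57 Ta 0.0277 tau6 0.0925 q6 -2.60 w 0.0498 F [0.5 0.7 0.6] T [-0.023  0.283  0.028] off [ 0.2  0.  75.5]
22.95 th -55.67 Ta 0.0125 tau6 -1.6766 q6 -2.20 w 0.0499 F [-1.1 -0.3 -0.2] T [0.017 0.244 0.013] off [ 0.2  0.2 75.1]
23.45 th -78.59 Ta -0.0025 tau6 -1.6764 q6 -1.80 w 0.0497 F [-0.1 -0.1  0.4] T [ 0.047  0.232 -0.002] off [ 0.2  0.2 75. ]
23.95 th -101.51 Ta 0.0618 tau6 -1.6765 q6 -1.40 w 0.0499 F [-0.1 -0.9  0.4] T [0.067 0.275 0.062] off [ 0.2  0.2 75. ]
24.45 th -124.43 Ta 0.0371 tau6 -1.6761 q6 -1.00 w 0.0499 F [ 1.  -0.3  0.2] T [-0.061  0.289  0.037] off [ 0.2  0.2 75.1]
24.95 th -147.35 Ta -0.0007 tau6 -1.6764 q6 -0.60 w 0.0496 F [ 0.4  0.1 -0.2] T [-0.013  0.297 -0.001] off [ 0.2  0.2 75.1]
25.45 th -170.27 Ta 0.0008 tau6 -1.6764 q6 -0.20 w 0.0495 F [-0.4 -0.   0.5] T [-0.009  0.266  0.001] off [ 0.2  0.2 75. ]
25.95 th 166.82 Ta 0.0367 tau6 -1.6765 q6 0.20 w 0.0497 F [ 0.4 -0.2 -0.7] T [-0.033  0.234  0.037] off [ 0.2  0.2 75. ]
26.57 th 147.55 Ta 0.0638 tau6 0.4808 q6 0.54 w 0.0501 F [0.5 0.1 0.3] T [-0.006  0.269  0.064] off [ 0.2  0.2 74.9]
[260 221]
-60 [243.5 251.5]
-30 [261.6 255.1]
0 [279.3 250.1]
30 [292.3 237.6]
60 [297.1 220.4]
90 [292. 203.]
120 [277.8 190.3]
```

View pics/w5z.png

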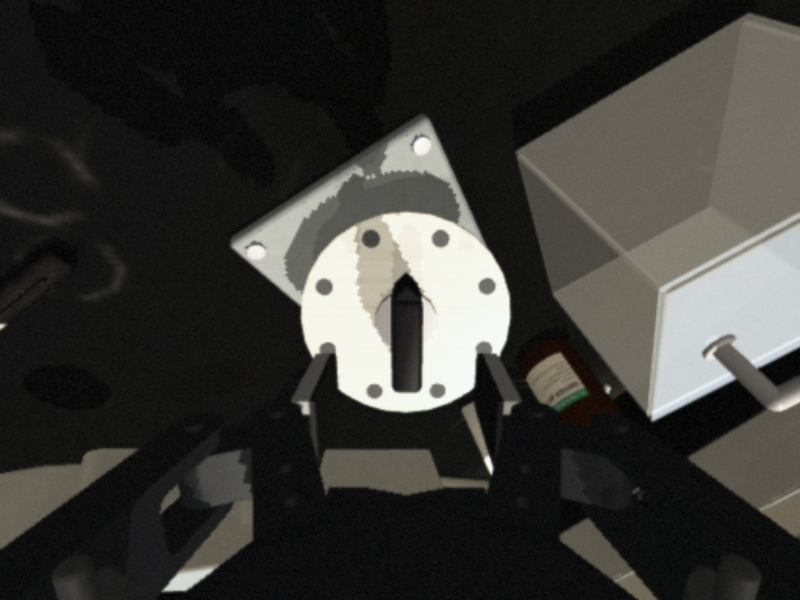

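The picture shows the bar still lined up with the tool, vertical at about (405,340), so the rotor did not creep. Moving free, tau6 is constant at 1.6764, so it makes a precise torque reading. I'll regrip and sweep the bottom both ways.

```bash
python3 -m pendant '{"series":[{"wx":0,"wy":0,"wz":0,"dx":0,"dy":0,"dz":2,"gripper":5},{"wx":0,"wy":0,"wz":0,"dx":0,"dy":0,"dz":2,"gripper":5},{"wx":0,"wy":0,"wz":0,"dx":0,"dy":0,"dz":1.5,"gripper":5},{"wx":0,"wy":0,"wz":0,"dx":0,"dy":0,"dz":0.05,"gripper":5},{"wx":0,"wy":0,"wz":0,"dx":0,"dy":0,"dz":0,"gripper":5}]}' >/dev/null; python3 rd.py
python3 -m pendant '{"series":[{"wx":0,"wy":0,"wz":0,"dx":0,"dy":0,"dz":0,"gripper":0},{"wx":0,"wy":0,"wz":0,"dx":0,"dy":0,"dz":0,"gripper":0},{"wx":0,"wy":0,"wz":0,"dx":0,"dy":0,"dz":0,"gripper":0},{"wx":0,"wy":0,"wz":0,"dx":0,"dy":0,"dz":0,"gripper":0},{"wx":0,"wy":0,"wz":0,"dx":0,"dy":0,"dz":0,"gripper":0}]}' 60 >/dev/null; python3 rd.py
python3 -m pendant '{"series":[{"wx":0,"wy":0,"wz":-0.1,"dx":0,"dy":0,"dz":0,"gripper":0}]}' >/dev/null; python3 rd.py
python3 -m pendant '{"series":[{"wx":0,"wy":0,"wz":-0.1,"dx":0,"dy":0,"dz":0,"gripper":0}]}' >/dev/null; python3 rd.py
python3 -m pendant '{"series":[{"wx":0,"wy":0,"wz":-0.1,"dx":0,"dy":0,"dz":0,"gripper":0}]}' >/dev/null; python3 rd.py
python3 -m pendant '{"series":[{"wx":0,"wy":0,"wz":-0.1,"dx":0,"dy":0,"dz":0,"gripper":0}]}' >/dev/null; python3 rd.py
python3 -m pendant '{"series":[{"wx":0,"wy":0,"wz":-0.1,"dx":0,"dy":0,"dz":0,"gripper":0}]}' >/dev/null; python3 rd.py
python3 -m pendant '{"series":[{"wx":0,"wy":0,"wz":-0.1,"dx":0,"dy":0,"dz":0,"gripper":0}]}' >/dev/null; python3 rd.py
python3 -m pendant '{"series":[{"wx":0,"wy":0,"wz":-0.1,"dx":0,"dy":0,"dz":0,"gripper":0}]}' >/dev/null; python3 rd.py
python3 -m pendant '{"series":[{"wx":0,"wy":0,"wz":-0.1,"dx":0,"dy":0,"dz":0,"gripper":0}]}' >/dev/null; python3 rd.py
python3 -m pendant '{"series":[{"wx":0,"wy":0,"wz":-0.1,"dx":0,"dy":0,"dz":0,"gripper":0}]}' >/dev/null; python3 rd.py
python3 -m pendant '{"series":[{"wx":0,"wy":0,"wz":-0.1,"dx":0,"dy":0,"dz":0,"gripper":0}]}' >/dev/null; python3 rd.py
python3 -m pendant '{"series":[{"wx":0,"wy":0,"wz":-0.1,"dx":0,"dy":0,"dz":0,"gripper":0}]}' >/dev/null; python3 rd.py
python3 -m pendant '{"series":[{"wx":0,"wy":0,"wz":-0.1,"dx":0,"dy":0,"dz":0,"gripper":0}]}' >/dev/null; python3 rd.py
python3 -m pendant '{"series":[{"wx":0,"wy":0,"wz":-0.1,"dx":0,"dy":0,"dz":0,"gripper":0}]}' >/dev/null; python3 rd.py
python3 -m pendant '{"series":[{"wx":0,"wy":0,"wz":-0.1,"dx":0,"dy":0,"dz":0,"gripper":0}]}' >/dev/null; python3 rd.py
```

```text
27.25 th 147.56 Ta 0.0092 tau6 0.0000 q6 0.56 w 0.0500 F [ 0.  -0.2 -0.4] T [0.011 0.257 0.009] off [ 0.2  0.2 18.9]
27.88 th 147.54 Ta 0.0781 tau6 0.0681 q6 0.56 w 0.0131 F [-0.1 -0.6  8.2] T [-0.696  0.687  0.078] off [ 0.3  0.5 19.3]
28.00 th 153.36 Ta -0.0115 tau6 2.5068 q6 0.46 w 0.0129 F [ 0.1 -0.9  8. ] T [-0.689  0.747 -0.011] off [ 0.3  0.5 19.3]
28.12 th 159.17 Ta -0.0206 tau6 1.6547 q6 0.35 w 0.0128 F [-0.4 -1.   7.6] T [-0.669  0.763 -0.021] off [ 0.3  0.5 19.3]
28.25 th 164.90 Ta -0.0859 tau6 1.6115 q6 0.25 w 0.0130 F [-0.6 -0.9  8. ] T [-0.705  0.808 -0.086] off [ 0.3  0.5 19.3]
28.38 th 170.63 Ta -0.0176 tau6 1.5980 q6 0.15 w 0.0133 F [-1.   0.1  6.9] T [-0.76   0.796 -0.018] off [ 0.3  0.5 19.3]
28.50 th 176.36 Ta -0.1221 tau6 1.5844 q6 0.05 w 0.0130 F [-0.8  0.1  7.6] T [-0.779  0.856 -0.122] off [ 0.3  0.5 19.3]
28.62 th -177.91 Ta -0.1080 tau6 1.5707 q6 -0.05 w 0.0131 F [0.3 0.3 7. ] T [-0.839  0.872 -0.108] off [ 0.3  0.5 19.3]
28.75 th -172.19 Ta -0.1367 tau6 1.5573 q6 -0.15 w 0.0130 F [-0.6 -0.5  7.7] T [-0.79   0.882 -0.137] off [ 0.3  0.6 19.3]
28.88 th -166.45 Ta -0.1401 tau6 1.5481 q6 -0.25 w 0.0134 F [-0.3  0.3  6.9] T [-0.644  0.632 -0.14 ] off [ 0.3  0.6 19.3]
29.00 th -160.72 Ta -0.1418 tau6 1.5338 q6 -0.35 w 0.0130 F [-1.1  1.   5.7] T [-0.702  0.617 -0.142] off [ 0.3  0.6 19.3]
29.12 th -154.99 Ta -0.0992 tau6 1.5198 q6 -0.45 w 0.0131 F [-0.8  0.2  6.5] T [-0.701  0.678 -0.099] off [ 0.3  0.6 19.3]
29.25 th -149.27 Ta -0.1546 tau6 1.5066 q6 -0.55 w 0.0132 F [-0.2  1.3  5.9] T [-0.727  0.761 -0.155] off [ 0.3  0.6 19.3]
29.38 th -143.54 Ta -0.2185 tau6 1.4962 q6 -0.65 w 0.0132 F [-1.3  0.8  5.5] T [-0.523  0.539 -0.218] off [ 0.3  0.7 19.3]
29.50 th -137.81 Ta -0.2144 tau6 1.4842 q6 -0.75 w 0.0134 F [-1.7  1.3  5.5] T [-0.57   0.589 -0.214] off [ 0.3  0.7 19.2]
29.62 th -132.07 Ta -0.1621 tau6 1.4737 q6 -0.85 w 0.0132 F [-1.2  0.9  5.2] T [-0.532  0.669 -0.162] off [ 0.3  0.7 19.3]
```

```bash
python3 -m pendant '{"series":[{"wx":0,"wy":0,"wz":0.1,"dx":0,"dy":0,"dz":0,"gripper":0}]}' >/dev/null; python3 rd.py
python3 -m pendant '{"series":[{"wx":0,"wy":0,"wz":0.1,"dx":0,"dy":0,"dz":0,"gripper":0}]}' >/dev/null; python3 rd.py
python3 -m pendant '{"series":[{"wx":0,"wy":0,"wz":0.1,"dx":0,"dy":0,"dz":0,"gripper":0}]}' >/dev/null; python3 rd.py
python3 -m pendant '{"series":[{"wx":0,"wy":0,"wz":0.1,"dx":0,"dy":0,"dz":0,"gripper":0}]}' >/dev/null; python3 rd.py
python3 -m pendant '{"series":[{"wx":0,"wy":0,"wz":0.1,"dx":0,"dy":0,"dz":0,"gripper":0}]}' >/dev/null; python3 rd.py
python3 -m pendant '{"series":[{"wx":0,"wy":0,"wz":0.1,"dx":0,"dy":0,"dz":0,"gripper":0}]}' >/dev/null; python3 rd.py
python3 -m pendant '{"series":[{"wx":0,"wy":0,"wz":0.1,"dx":0,"dy":0,"dz":0,"gripper":0}]}' >/dev/null; python3 rd.py
python3 -m pendant '{"series":[{"wx":0,"wy":0,"wz":0.1,"dx":0,"dy":0,"dz":0,"gripper":0}]}' >/dev/null; python3 rd.py
python3 -m pendant '{"series":[{"wx":0,"wy":0,"wz":0.1,"dx":0,"dy":0,"dz":0,"gripper":0}]}' >/dev/null; python3 rd.py
python3 -m pendant '{"series":[{"wx":0,"wy":0,"wz":0.1,"dx":0,"dy":0,"dz":0,"gripper":0}]}' >/dev/null; python3 rd.py
python3 -m pendant '{"series":[{"wx":0,"wy":0,"wz":0.1,"dx":0,"dy":0,"dz":0,"gripper":0}]}' >/dev/null; python3 rd.py
python3 -m pendant '{"series":[{"wx":0,"wy":0,"wz":0.1,"dx":0,"dy":0,"dz":0,"gripper":0}]}' >/dev/null; python3 rd.py
python3 -m pendant '{"series":[{"wx":0,"wy":0,"wz":0.1,"dx":0,"dy":0,"dz":0,"gripper":0}]}' >/dev/null; python3 rd.py
python3 -m pendant '{"series":[{"wx":0,"wy":0,"wz":0.1,"dx":0,"dy":0,"dz":0,"gripper":0}]}' >/dev/null; python3 rd.py
```

```text
29.75 th -137.97 Ta 0.1341 tau6 -3.4968 q6 -0.74 w 0.0127 F [-0.4  1.1  4.2] T [-0.538  0.394  0.134] off [ 0.3  0.6 19.2]
29.88 th -143.88 Ta 0.0951 tau6 -1.6840 q6 -0.64 w 0.0130 F [-1.1  0.4  5.6] T [-0.541  0.351  0.095] off [ 0.3  0.7 19.2]
30.00 th -149.61 Ta 0.0956 tau6 -1.6032 q6 -0.54 w 0.0129 F [-0.2  1.6  5.4] T [-0.593  0.246  0.096] off [ 0.4  0.7 19.3]
30.12 th -155.34 Ta 0.0591 tau6 -1.5886 q6 -0.44 w 0.0127 F [-1.4  0.3  5.3] T [-0.641  0.253  0.059] off [ 0.4  0.7 19.3]
30.25 th -161.07 Ta 0.1336 tau6 -1.5748 q6 -0.34 w 0.0130 F [-0.3  0.8  5.4] T [-0.643  0.232  0.134] off [ 0.4  0.6 19.2]
30.38 th -166.79 Ta 0.0854 tau6 -1.5607 q6 -0.24 w 0.0131 F [-0.6  1.   6.2] T [-0.721  0.224  0.085] off [ 0.4  0.6 19.2]
30.50 th -172.52 Ta 0.1278 tau6 -1.5466 q6 -0.14 w 0.0129 F [ 0.1 -0.2  6.8] T [-0.676  0.207  0.128] off [ 0.4  0.5 19.2]
30.62 th -178.25 Ta 0.1523 tau6 -1.5329 q6 -0.04 w 0.0130 F [-0.6  0.6  6.3] T [-0.721  0.176  0.152] off [ 0.4  0.5 19.3]
30.75 th 176.02 Ta 0.1334 tau6 -1.5195 q6 0.06 w 0.0132 F [-0.9 -0.6  7. ] T [-0.83   0.132  0.133] off [ 0.5  0.5 19.3]
30.88 th 170.29 Ta 0.1413 tau6 -1.5062 q6 0.16 w 0.0130 F [-1.5  0.2  6.4] T [-0.783  0.173  0.141] off [ 0.4  0.5 19.3]
31.00 th 164.56 Ta 0.1789 tau6 -1.4930 q6 0.26 w 0.0132 F [0.3 0.1 6.7] T [-0.825  0.19   0.179] off [ 0.4  0.4 19.2]
31.12 th 158.84 Ta 0.2034 tau6 -1.4811 q6 0.36 w 0.0131 F [-1.1  0.4  7.2] T [-0.863  0.079  0.203] off [ 0.4  0.4 19.2]
31.25 th 153.11 Ta 0.2121 tau6 -1.4701 q6 0.46 w 0.0131 F [-0.3 -0.   6.7] T [-0.914  0.106  0.212] off [ 0.4  0.4 19.2]
31.38 th 147.38 Ta 0.1878 tau6 -1.4630 q6 0.56 w 0.0132 F [-0.6 -0.4  7.3] T [-0.74   0.356  0.188] off [ 0.4  0.4 19.2]
```

```bash
python3 -m pendant '{"series":[{"wx":0,"wy":0,"wz":-0.1,"dx":0,"dy":0,"dz":0,"gripper":0},{"wx":0,"wy":0,"wz":-0.12,"dx":0,"dy":0,"dz":0,"gripper":0},{"wx":0,"wy":0,"wz":-0.12,"dx":0,"dy":0,"dz":-0.03,"gripper":0},{"wx":0,"wy":0,"wz":-0.12,"dx":0,"dy":0,"dz":0,"gripper":0},{"wx":0,"wy":0,"wz":-0.12,"dx":0,"dy":0,"dz":0,"gripper":0}]}' >/dev/null
python3 -m pendant '{"series":[{"wx":0,"wy":0,"wz":-0.1,"dx":0,"dy":0,"dz":0,"gripper":0},{"wx":0,"wy":0,"wz":-0.06,"dx":0,"dy":0,"dz":0,"gripper":0},{"wx":0,"wy":0,"wz":0,"dx":0,"dy":0,"dz":0,"gripper":0},{"wx":0,"wy":0,"wz":0,"dx":0,"dy":0,"dz":0,"gripper":0}]}' >/dev/null; python3 rd.py
python3 - <<'E'
from h import *
a=cap('scene','f1');b=cap('wrist','f2')
for n in('scene','wrist'): print(n,[(np.round(x['position'],3).tolist(),round(x['confidence'],2)) for x in robot.find_in(n,'cover')[:2]])
cv2.imwrite('pics/final.png',np.hstack([cv2.resize(a['color'],(400,300)),cv2.resize(b['color'],(400,300))])[:,:,::-1])
E
```

```text
32.50 th -170.13 Ta 0.0785 tau6 0.0482 q6 -0.18 w 0.0128 F [0.6 3.  3.2] T [-0.293  0.346  0.078] off [ 0.3  0.5 19.3]
scene [([0.634, 0.305, 0.123], 0.93)]
wrist [([0.569, 0.334, 0.052], 0.93), ([0.484, 0.24, 0.054], 0.31)]
```

View pics/final.png

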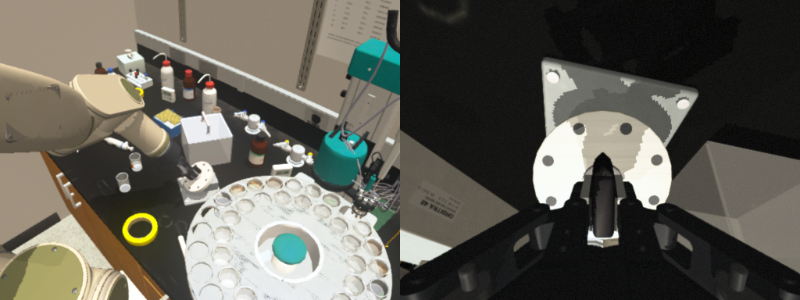

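The cover stands upright at about (207,140), clear of the stand, and the beakers are undisturbed. The knob is gripped, at rest, at about (600,210) in the right half. I'll hand it in.

```bash
python3 -c "
from cell import robot
print(robot.job_done())"
```

```text
the job is handed in; nothing more can be done
None
```

The job is handed in: the cover stands upright on the free worktop clear of the stand, and the rotor's heavy side, found by turning the knob both ways, is held by the knob at rest at what I measured as the lowest point, at about 33 s of the 72 s allowed.

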